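# Lock the magnifier's castle nut

## Task

The castle nut on the bench magnifier's stand has worked a little loose: tighten it (clockwise from above) just to the next slot that lines up with the cross hole in the spindle, neither backing it off a slot nor passing that slot. Then take the locking pin from its wooden cradle and gently slide it through slot and hole, handle upright, until its shoulder is fully home against the nut, without forcing it. Let go and leave the white tray, the jar and the brush where they are.

Things in the scene. Friction and masses are not known exactly. Their poses are not given: they have to be found in the camera images.
- stand: Fixed stand of a bench magnifier: grey round foot 140 mm across, post, and on it the head: grey knuckle, washer, castle nut round a vertical spindle. Origin: centre of the foot's underside, on the spindle axis; z up, x along the magnifier's boom. Packing in the post lifts the whole head 4 to 28 mm above the bare heights given here: this is NOT in the poses, find it by touch or sight.
- spindle_top (a point): Bare height of the spindle's flat top, 116 mm above the bench, on its axis; the true top is 4 to 28 mm higher, and always 16 mm above the cross hole's centre. Spindle 24 mm across. The head does not move when touched. Below the true top: nut's crown 8-26 mm, hexagon 26-48, washer 48-52 (56 across), knuckle 52-82 (60 across).
- hole (a point): Bare height of the cross hole's centre: on the spindle axis, 100 mm above the bench, axes as the stand's. The true centre is 4 to 28 mm higher, with the spindle top. The hole is rectangular, 7 mm wide and 12 mm high, level, right through the spindle along the stand's y axis.
- lens (a point): Bare height of the centre of the magnifier's lens ring (true one 4 to 28 mm higher), 124 mm across, 49 mm above the bench, 230 mm from the spindle axis along the stand's x, held by a boom of 16 mm diameter. Not to be handled.
- nut (a joint): Turn of the steel castle nut, rad, growing clockwise from above (tightening). 0 = slots in line with the cross hole; they repeat every 1.047. Starts at -0.85 to -0.30: the next slot is at 0. Hexagon 40 mm across flats; crown inside it with six slots 8 mm wide, open at the top, each at the middle of a flat. Needs about 0.22 N m, stays where left, does not rise or sink.
- pin: Loose steel pin, 90 g: upright square handle 12 x 12 x 64 mm; from its lower end a level flat shank, 5 wide, 10 high, rounded tip, along the pin's +x, centreline 8 mm above the underside, tip 70 mm from the handle's axis. Square shoulder 12 x 12 on the shank, front face 26.5 mm from the handle's axis. Origin: centre of handle's underside, z up. Grip the handle's upper 35 mm, lift straight up.
- pin_mid (a point): Point on the shank's centreline 45 mm from the handle's axis (along the pin's +x) and 8 mm above the pin's origin: it lies on the spindle axis when the shoulder is home against the nut's crown. Axes as the pin's. The pin may enter from either end of the hole.
- cradle: Fixed pale wooden cradle, 115 x 40 mm, in which the pin stands at the start, its underside 12 mm above the bench; origin on the bench under the pin's handle, +x as the pin's shank. Guide walls beside the handle reach 32 mm, beside the shank 28 mm above the bench.
- tray: Bystander: small open white plastic tray, 100 x 130 x 45 mm, origin at the centre of its underside.
- jar: Bystander: jar 52 mm across, 70 mm high, origin at the centre of its underside.
- brush: Bystander: brush 170 mm long lying flat, origin on its underside.
There are look-alikes about, which are no part of the job. Several things have the shape of the pin; the one meant has the colours described above.

How it is judged (in metres and radians):
On the way:
1. the nut is turned to the slot in line with the cross hole (within 0.09 rad), the pin not yet in (value of joint nut between -0.09 and 0.09 rad and distance between pin_mid and hole above 0.06 m), for 0.2 s.
At the end, for the whole second after the job is handed in: The nut is within 0.12 rad of the slot at 0; the pin is through slot and cross hole with its shoulder home: its point pin_mid within 4 mm of the spindle axis, 0 to 32 mm above the bare hole height, shank within 0.2 rad of the hole's line, handle within 0.5 rad of upright, at rest (value of joint nut between -0.12 and 0.12 rad and horizontal distance between pin_mid and hole below 0.004 m and z of pin_mid in the frame of hole between 0 and 0.032 m and angle between the x axis of pin and the y axis of stand, either way round below 0.2 rad and angle between pin's own z axis and vertical below 0.5 rad and linear speed of pin below 0.02 m/s); the robot touches nothing.
It fails at once if the nut is turned past the slot by more than 0.25 rad (value of joint nut above 0.25 rad).
It fails at once if the nut is backed off to the slot before (below -0.97 rad) (value of joint nut below -0.97 rad).
It fails at once if the pin is pressed on the stand, nut or spindle with more than 20 N (contact force between pin and stand above 20 N).
It fails at once if the tray, the jar or the brush is moved by more than 30 mm (distance of any of tray, jar, brush from where it was at the start of the episode above 0.03 m).
It also fails if it takes over 72 s, if anything falls off the work surface, if the arm or the gripper's body presses on something with over 40 N, if the wrist force passes 120 N, or if a joint passes its speed limit or range.

## Robot

A 6-joint arm with a two-finger parallel gripper is mounted at the origin on the work surface. World frame = base frame: x ahead of the robot, y to its left, z up, the work surface at z = 0. Lengths are in mm, angles in rad, forces in N, time in s.
With the tool pointing down it reaches from about 400 to 925 mm from the base axis. Payload 12.5 kg.
Tool frame: the origin (TCP) lies midway between the tips of the shut fingers; the grasp point (between the pads) lies ctrl.pinch_z behind it (ctrl.pinch_z is the distance from the TCP to the grasp point, in mm); z points along the fingers, y is the direction in which the jaws open and shut (so a half turn about z gives the same grasp; the last joint's range is limited). The gripper opens to 95 mm and grips with 3 to 60 N. Pads are 20 mm wide; open, the fingers measure 119 mm over their backs; the gripper's body (75 mm by 180 mm) begins 59 mm behind the grasp point.
Start: joints at [1.033, 0.491, 1.559, -0, 1.092, -0.106], TCP at [261.553, 567.659, 214.661] pointing down, gripper open.
Joint ranges: [-3.1, 3.1], [-0.84, 2.19], [0.05, 2.79], [-1.13, 4.28], [0.06, 2.93], [-2.69, 2.69]. Speed limits (rad/s): [2.22, 2.22, 2.79, 3.14, 3.14, 3.14].

## Interface

Orientations are given as a rotation vector (axis times angle).
In Python, from station import ctrl gives the robot as it stands.
- The arm moves only by the tool move_arm, never from a script. Its argument "rows" is a list that holds one entry, the list of rows, each a list of 6 numbers: the shift along the tool's x, y, z scaled (see below), then the turn, a rotation vector about the tool's x, y, z scaled (see below). In form: [[[dx, dy, dz, rx, ry, rz], ...]]. A call has exactly 8 rows; each row shifts and turns the commanded pose from where the row before left it, along the tool's axes as they then stand; what a row does not reach is not made up. The controller multiplies each number of a shift by 0.1 m and each number of a turn by 5 degrees. A row lasts 1/8 s, in which the tool goes at most 62.5 mm and 10.7 degrees, less where a joint would pass 70% of its speed; a pose out of reach is approached as far as the arm can. A call with a number of a shift or a turn outside -1 to 1 is refused whole. A call with a gripper value outside its range is refused whole. "gripper" is the closure, from -1 (fully open) to 1 (shut), so that 0 is half open, set as the call begins (left out, the last holds). The fingers move at their own pace and stop on an object; the grip force is fixed at half the most. Time passes only in rows, so rows that do not move let the fingers close, or fill a call up. It gives the time, the measured TCP pose, the force and the opening at its end, in the units of the state.
- ctrl.state(): the state, without advancing time (a new reading comes with each control period).
- ctrl.capture(name): name is "scene" or "top" or "wrist"; returns the picture (384x512x3 uint8, blue, green, red); there is no depth.
- ctrl.camera_model(name): a dict with "mtx" (3x3 intrinsics, pixels), "position" and "rotation" of the camera in the world. Camera axes: x right, y up, looking along -z (the intrinsics and any distortion apply to the point x, -y, -z); pixel columns grow to the right and rows downward; lengths in mm; the calibration is good to about 2 mm. A picture is of the moment at which its call begins: read the wrist's pose just before it. camera_model takes no time and is no camera call; for the wrist camera it gives the pose at the moment of the call.
- ctrl.hand_in(): hands the job in, once; it reports no verdict.
The state is a dict: "clock": time; "joints": joint angles; "qd": joint speeds; "joint_torque": joint torques, N m; "position": TCP position; "tcp_rot": TCP orientation; "force": force on the tool from outside, world axes, zero at the start; "torque": the same for the moment, N m; "grip_width": finger opening in mm.
Only numpy, scipy, OpenCV 4.12 (cv2) and the standard library are available. Lean on these libraries where they do the work, as an engineer would, in place of code of your own. Each camera call takes 0.05 s, during which the arm holds its last target.

## Working session

There is one attempt and no reset: what is moved stays moved. The work goes in short steps, Python scripts to look and compute and a tool call to move; the robot and the scene stay as the last step left them, time stands still between calls to the robot, and variables do not carry over. Pictures are saved under pics/ and viewed, and the job is handed in when it is done.

Besides the shell and the picture viewer there is one more tool, called after ">>>" as name(argument=value, ...) on one line, values as JSON. move_arm: Moves the arm, as the interface text tells. Its arguments: {"type":"object","properties":{"rows":{"type":"array"},"gripper":{"type":"number"}},"required":["rows"]}

```bash
ls; mkdir -p pics; python3 - <<'E'
from station import ctrl
import cv2
print(ctrl.state()); print(ctrl.pinch_z)
for n in("scene","top","wrist"):
    m=ctrl.camera_model(n);print(n,m)
    cv2.imwrite(f"pics/{n}0.png",ctrl.capture(n))
E
```

```text
pics
{'clock': 0.0, 'joints': array([ 1.03341017e+00,  4.91545482e-01,  1.55948451e+00,  2.41993328e-05,
        1.09169664e+00, -1.05595142e-01]), 'qd': array([ 1.15022121e-03, -1.01161040e-03, -7.63126396e-05, -2.71823978e-04,
       -1.15629872e-04, -6.82453604e-04]), 'joint_torque': array([-1.25213563e-03, -6.12639499e+01, -2.58188760e+01,  6.92002242e-02,
        4.81184316e-02, -7.13330587e-05]), 'position': array([261.39865075, 567.4245099 , 214.05842481]), 'tcp_rot': array([-6.72934906e-01, -3.06828633e+00,  1.67911935e-03]), 'force': array([-0.05648867, -0.71528404,  0.20372527]), 'torque': array([0.02193697, 0.04034495, 0.01245652]), 'grip_width': 94.87284294510827}
18.8
scene {'mtx': array([[371.51880164,   0.        , 253.33336784],
       [  0.        , 371.51880164, 192.00043294],
       [  0.        ,   0.        ,   1.        ]]), 'position': array([941.42030362, 582.33343552, 799.07224275]), 'rotation': array([0.29213993, 0.90318777, 2.417315  ])}
top {'mtx': array([[360.55901517,   0.        , 265.4237744 ],
       [  0.        , 360.55901517, 194.65090837],
       [  0.        ,   0.        ,   1.        ]]), 'position': array([ 473.83410202,   75.09480394, 1080.49442137]), 'rotation': array([ 0.09797754, -0.09670607, -1.58860251])}
wrist {'mtx': array([[313.0497702 ,   0.        , 256.01107788],
       [  0.        , 313.0497702 , 194.21638466],
       [  0.        ,   0.        ,   1.        ]]), 'position': array([198.04118425, 596.76102521, 384.92894699]), 'rotation': array([-0.2240961 , -0.14186634,  1.13339006])}
```

View pics/scene0.png

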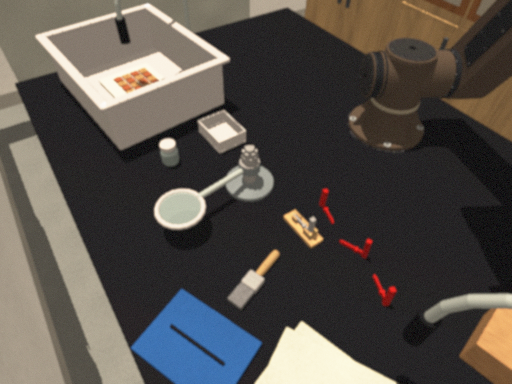

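View pics/top0.png

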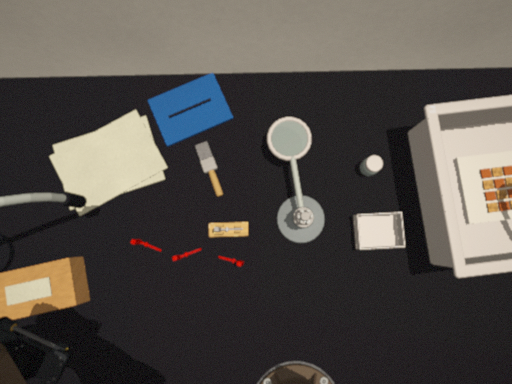

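View pics/wrist0.png

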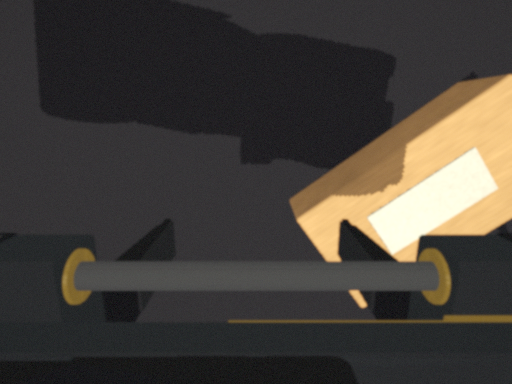

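The scene shows the stand's nut at (250,152) and the steel pin in the pale cradle at (305,226). Three red look-alikes sit at (325,200), (360,246) and (386,292). I choose the grey pin in the cradle and check it in enlarged crops.

```bash
cat > h.py <<'E'
import numpy as np, cv2
from scipy.spatial.transform import Rotation as R
from station import ctrl
def ray(n,uv,m=None):
    m=m or ctrl.camera_model(n)
    K=m["mtx"];d=np.linalg.solve(K,[uv[0],uv[1],1.0]);d=np.array([d[0],-d[1],-d[2]])
    return np.array(m["position"]),R.from_rotvec(m["rotation"]).apply(d)
def atz(n,uv,z,m=None):
    p,d=ray(n,uv,m);return p+d*(z-p[2])/d[2]
def proj(n,P,m=None):
    m=m or ctrl.camera_model(n)
    c=R.from_rotvec(m["rotation"]).inv().apply(np.atleast_2d(P)-m["position"])
    c=c*[1,-1,-1];q=(m["mtx"]@c.T).T;return q[:,:2]/q[:,2:]
def tri(obs):
    A=np.zeros((3,3));b=np.zeros(3)
    for n,uv in obs:
        p,d=ray(n,uv);d=d/np.linalg.norm(d);M=np.eye(3)-np.outer(d,d);A+=M;b+=M@p
    return np.linalg.solve(A,b)
def crop(src,dst,x,y,w,h,s):
    im=cv2.imread(src) if isinstance(src,str) else src
    cv2.imwrite(dst,cv2.resize(im[y:y+h,x:x+w],None,fx=s,fy=s,interpolation=cv2.INTER_CUBIC))
E
python3 - <<'E'
from h import *
a=cv2.imread("pics/top0.png");b=cv2.imread("pics/scene0.png")
f=lambda im,x,y:cv2.resize(im[y:y+70,x:x+95],None,fx=4,fy=4,interpolation=cv2.INTER_CUBIC)
cv2.imwrite("pics/c0.png",np.vstack([np.hstack([f(a,190,195),f(a,260,180)]),np.hstack([f(b,260,190),f(b,205,135)])]))
E
```

```text
(no output)
```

View pics/c0.png

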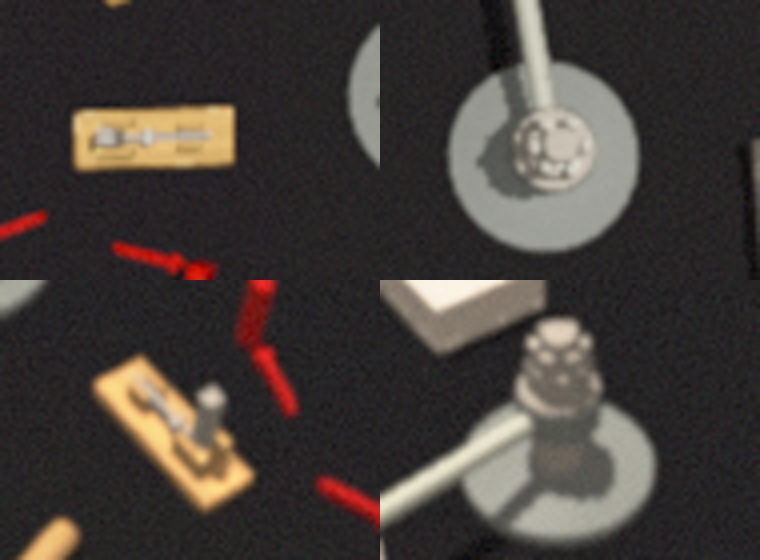

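```bash
python3 - <<'E'
from h import *
np.set_printoptions(precision=1,suppress=True)
print("foot",atz("top",(300.8,219.2),8),atz("scene",(249.8,181.8),8))
print("spin",tri([("top",(304.3,216.8)),("scene",(249,147))]))
print("lens",tri([("top",(290,139)),("scene",(180,208.5))]))
h=tri([("top",(216,229.5)),("scene",(312.7,217))]);print("handle",h)
print("handle top z76",atz("top",(216,229.5),76),atz("scene",(312.7,217),76))
print("tip",atz("top",(242.7,228.7),22), "shoulder",atz("top",(227,229.3),26))
for c in [(208.7,222.3),(248.5,221.5),(249,236.3),(209.3,237.3)]: print("cr",atz("top",c,20))
E
```

```text
foot [531.5 -29.    8. ] [534.4 -26.4   8. ]
spin [533.1 -27.7 140.2]
lens [761.3  -0.1  66. ]
handle [505.4 211.6  80.2]
handle top z76 [504.  213.7  76. ] [504.6 207.9  76. ]
tip [506.4 143.1  22. ] shoulder [505.4 188.6  26. ]
cr [527.1 242.8  20. ]
cr [527.2 125.9  20. ]
cr [483.9 125.1  20. ]
cr [483.4 241.1  20. ]
```

```bash
python3 - <<'E'
from h import *
np.set_printoptions(precision=3,suppress=True)
s=ctrl.state();T=R.from_rotvec(s["tcp_rot"]);print(T.as_matrix())
m=ctrl.camera_model("wrist")
print(T.inv().apply(m["position"]-s["position"])); C=R.from_rotvec(m["rotation"]);print("cam look/right in tool",T.inv().apply(C.apply([0,0,-1])),T.inv().apply(C.apply([1,0,0])))
crop("pics/top0.png","pics/c1.png",255,105,75,75,8)
crop("pics/scene0.png","pics/c2.png",145,120,140,115,5)
E
```

```text
[[-0.908  0.419 -0.   ]
 [ 0.419  0.908 -0.001]
 [ 0.    -0.001 -1.   ]]
[  69.847   -0.083 -170.808]
cam look/right in tool [-0.249 -0.     0.969] [0.001 1.    0.   ]
```

View pics/c1.png

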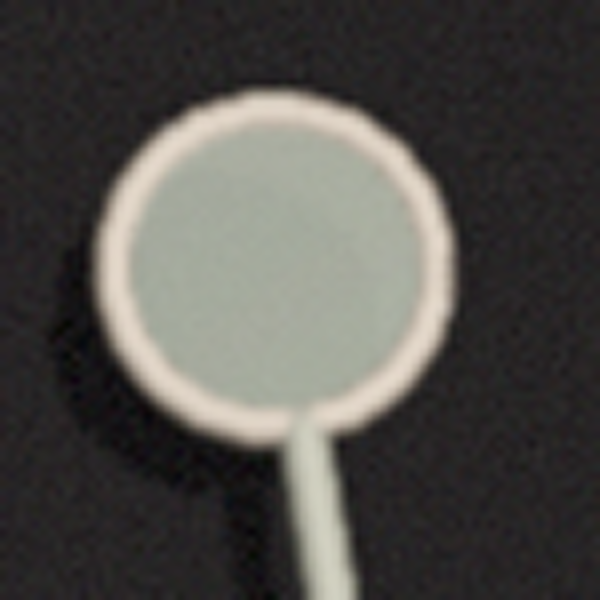

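View pics/c2.png

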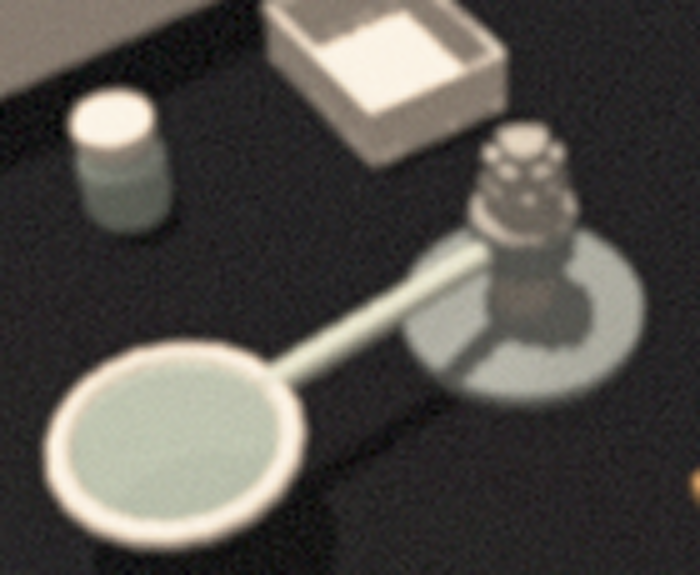

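```bash
cat >> h.py <<'E'
def plan(target,yaw,n=8,pad=8):
    """rows in tool axes; yaw= world angle of tool y; tool kept pointing down"""
    s=ctrl.state();p=np.array(s["position"]);T=R.from_rotvec(s["tcp_rot"])
    y=T.apply([0,1,0]);a0=np.arctan2(y[1],y[0]);da=(yaw-a0)
    target=np.array(target,float)
    yv=np.array([np.cos(yaw),np.sin(yaw),0]);Tf=R.from_matrix(np.column_stack([np.cross(yv,[0,0,-1]),yv,[0,0,-1]]))
    rv=(T.inv()*Tf).as_rotvec()
    rows=[];P=p.copy();O=T
    for i in range(n):
        want=p+(target-p)*(i+1)/n
        sh=np.round(O.inv().apply(want-P)/100,2)
        tr=np.round(np.degrees(rv/n)/5,2)
        if n==1 or i==n-1:
            tr=np.round(np.degrees((O.inv()*Tf).as_rotvec())/5,2)
        rows.append(list(map(float,list(sh)+list(tr))))
        P=P+O.apply(sh*100);O=O*R.from_rotvec(np.radians(tr*5))
    while len(rows)%pad: rows.append([0]*6)
    for i in range(0,len(rows),8): print("[["+",".join("["+",".join(f"{v:g}" for v in r)+"]" for r in rows[i:i+8])+"]]")
    print("a0",a0,"max",np.abs(np.array(rows)).max(0),"end",P)
def st():
    s=ctrl.state();T=R.from_rotvec(s["tcp_rot"]);y=T.apply([0,1,0])
    print("t",round(s["clock"],2),"p",s["position"].round(1),"yaw",round(np.arctan2(y[1],y[0]),4),"z",T.apply([0,0,1]).round(3),"F",s["force"].round(1),"tq",s["torque"].round(2),"w",round(s["grip_width"],1),"j",s["joints"].round(2))
E
python3 - <<'E'
from h import *
np.set_printoptions(precision=3,suppress=True)
f=atz("top",(300.4,218.8),8);f2=atz("scene",(249.8,181.8),8)
for r in (14,18,22):
  L=atz("top",(289,137.9),52+r);L2=atz("scene",(145+174.5/5-.5,120+443/5-.5),52+r)
  c=(f+f2)/2
  for l,g in((L,f),(L2,f2)): d=l-g;print(r,l,np.hypot(d[0],d[1]),np.arctan2(d[1],d[0]))
plan([533,-98,190],0.10,13)
E
```

```text
14 [763.832   3.211  66.   ] 233.2256201963514 0.1336263945727698
14 [762.577  -2.822  66.   ] 229.42397147003828 0.10287788409987533
18 [762.688   3.494  70.   ] 232.1305610919898 0.13549274568636285
18 [763.553   0.371  70.   ] 230.74306782213577 0.11620824433890689
22 [761.545   3.778  74.   ] 231.0363182234757 0.1373767823786492
22 [764.529   3.563  74.   ] 232.10269659410184 0.12938474833160535
[[[-0.4,-0.38,0.02,-0,0,0.92],[-0.44,-0.34,0.02,-0,0,0.92],[-0.46,-0.31,0.02,-0,0,0.92],[-0.48,-0.27,0.02,-0,0,0.92],[-0.5,-0.23,0.01,-0,0,0.92],[-0.52,-0.19,0.02,-0,0,0.92],[-0.53,-0.15,0.02,-0,0,0.92],[-0.55,-0.1,0.02,-0,0,0.92]]]
[[[-0.55,-0.06,0.02,-0,0,0.92],[-0.55,-0.02,0.02,-0,0,0.92],[-0.55,0.03,0.02,-0,0,0.92],[-0.55,0.07,0.02,-0,0,0.92],[-0.54,0.12,0.02,-0.01,0.01,0.87],[0,0,0,0,0,0],[0,0,0,0,0,0],[0,0,0,0,0,0]]]
a0 1.1389555103000524 max [0.55 0.38 0.02 0.01 0.01 0.92] end [533.157 -98.088 189.542]
```

>>> move_arm(rows=[[[-0.4,-0.38,0.0,0,0,0.92],[-0.44,-0.34,0.0,0,0,0.92],[-0.46,-0.31,0.0,0,0,0.92],[-0.48,-0.27,0.0,0,0,0.92],[-0.5,-0.23,0.0,0,0,0.92],[-0.52,-0.19,0.0,0,0,0.92],[-0.53,-0.15,0.0,0,0,0.92],[-0.55,-0.1,0.0,0,0,0.92]]], gripper=-1)

```text
clock: 1.15
position: [429.4, 156.2, 214.7]
tcp_rot: [1.61, 2.697, 0.0]
force: [1.1, -0.1, -0.9]
grip_width: 94.9
```

>>> move_arm(rows=[[[-0.55,-0.06,0.0,0,0,0.92],[-0.55,-0.02,0.0,0,0,0.92],[-0.55,0.03,0.0,0,0,0.92],[-0.55,0.07,0.05,0,0,0.92],[-0.54,0.12,0.1,0,0,0.87],[0,0,0.1,0,0,0],[0,0,0,0,0,0],[0,0,0,0,0,0]]])

```text
clock: 2.15
position: [533.1, -96.9, 190.0]
tcp_rot: [-2.106, -2.331, -0.0]
force: [0.7, -0.3, -0.1]
grip_width: 94.8
```

```bash
python3 - <<'E'
from h import *
st();im=ctrl.capture("wrist");m=ctrl.camera_model("wrist");cv2.imwrite("pics/w1.png",im)
print(proj("wrist",[[533,-28,140],[533,-28,114]],m))
E
```

```text
t 2.15 p [533.1 -96.9 190. ] yaw 0.1012 z [ 0.  0. -1.] F [ 0.7 -0.3 -0.1] tq [-0.09 -0.07 -0.04] w 94.8 j [-0.3   0.4   1.79  0.    0.95 -0.4 ]
[[266.23624903 115.48080923]
 [265.15241991 115.29446463]]
```

View pics/w1.png

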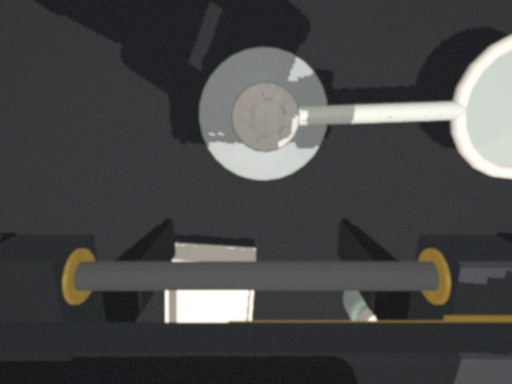

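```bash
python3 - <<'E'
from h import *
im=cv2.imread("pics/w1.png");c=im[75:160,220:310].astype(float)
c=np.clip((c-60)*2.2,0,255).astype(np.uint8)
cv2.imwrite("pics/c3.png",cv2.resize(c,None,fx=7,fy=7,interpolation=cv2.INTER_CUBIC))
E
```

```text
(no output)
```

View pics/c3.png

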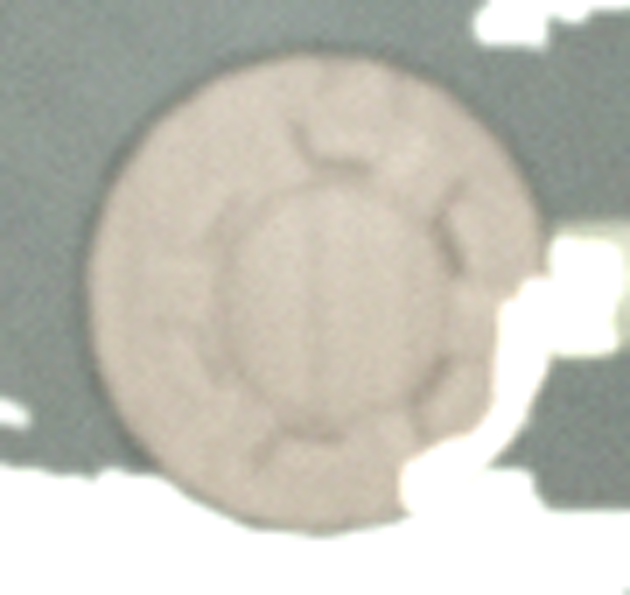

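```bash
python3 - <<'E'
from h import *
im=cv2.imread("pics/w1.png");g=cv2.cvtColor(im,cv2.COLOR_BGR2GRAY)[80:156,228:304].astype(np.float32)
g=cv2.GaussianBlur(g,(0,0),0.7);g=np.clip((g-95)*255/50,0,255).astype(np.uint8)
a=cv2.resize(g,(560,560),interpolation=cv2.INTER_CUBIC)
b=cv2.resize(cv2.cvtColor(cv2.imread("pics/top0.png"),cv2.COLOR_BGR2GRAY)[204:230,291:317],(240,240),interpolation=cv2.INTER_CUBIC)
b=cv2.copyMakeBorder(b,0,320,0,0,cv2.BORDER_CONSTANT)
cv2.imwrite("pics/c4.png",np.hstack([a,b])); print(np.percentile(g,[5,50,95]))
E
```

```text
[151. 255. 255.]
```

View pics/c4.png

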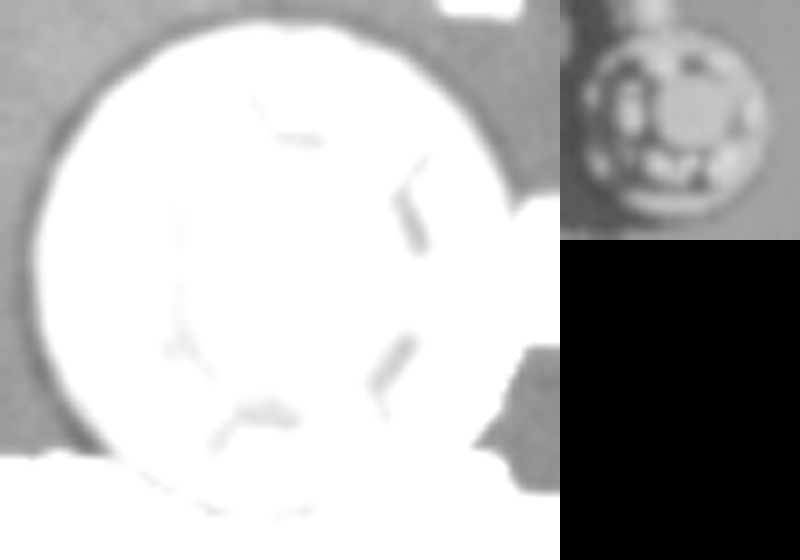

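```bash
python3 - <<'E'
from h import *
im=cv2.imread("pics/w1.png");g=cv2.cvtColor(im,cv2.COLOR_BGR2GRAY)[80:156,228:304].astype(np.float32)
print(np.median(g[25:50,25:50]))
k=np.median(g[25:50,25:50])
g=cv2.GaussianBlur(g,(0,0),0.6);g=np.clip(128+(g-k)*4.5,0,255).astype(np.uint8)
cv2.imwrite("pics/c5.png",cv2.resize(g,(590,590),interpolation=cv2.INTER_CUBIC))
E
```

```text
151.0
```

View pics/c5.png

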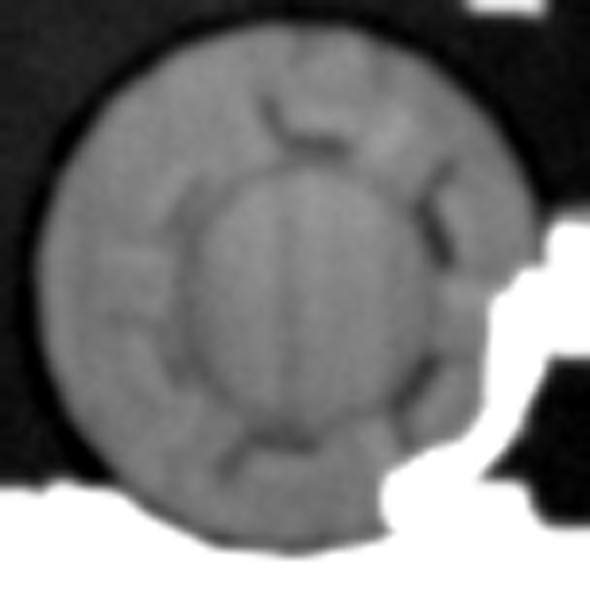

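```bash
python3 - <<'E'
from h import *
np.set_printoptions(precision=3,suppress=True)
# reuse wrist camera model (arm has not moved)
for z in (136,140,144): print(atz("wrist",(267.9,118.6),z))
print(atz("wrist",(263.5,113.5),8))
crop("pics/w1.png","pics/c6.png",340,80,172,110,4)
E
```

```text
[534.517 -29.99  136.   ]
[534.363 -29.947 140.   ]
[534.21  -29.904 144.   ]
[534.062 -26.489   8.   ]
```

View pics/c6.png

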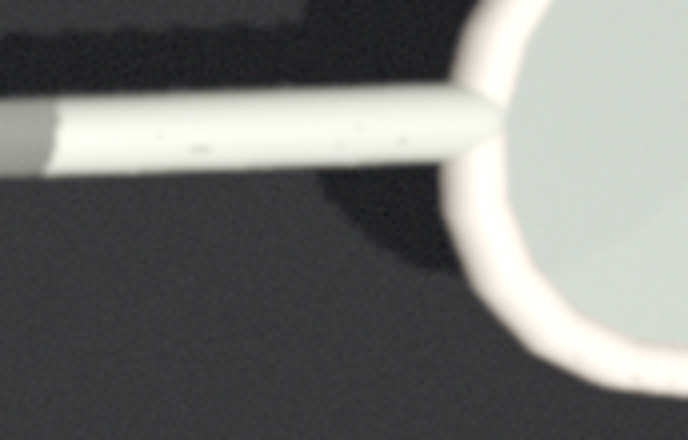

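```bash
python3 - <<'E'
from h import *
np.set_printoptions(precision=3,suppress=True)
for z in (65,73):
  a=atz("wrist",(359.6,113.6),z);b=atz("wrist",(449.6,110),z);c=atz("wrist",(266.5,117),z)
  for p,q in((a,b),(c,b),(c,a)):d=q-p;print(z,p,q,np.arctan2(d[1],d[0]))
plan([534,-29,155],0.10,8)
E
```

```text
65 [620.278 -17.805  65.   ] [701.453  -6.312  65.   ] 0.14065115795101352
65 [535.812 -29.473  65.   ] [701.453  -6.312  65.   ] 0.13892497400502934
65 [535.812 -29.473  65.   ] [620.278 -17.805  65.   ] 0.13726525990720762
73 [617.726 -18.069  73.   ] [696.707  -6.886  73.   ] 0.14065115795101335
73 [535.543 -29.421  73.   ] [696.707  -6.886  73.   ] 0.13892497400502926
73 [535.543 -29.421  73.   ] [617.726 -18.069  73.   ] 0.1372652599072076
[[[0.08,0.01,0.04,0,0,0],[0.09,0.01,0.05,0,0,0],[0.08,0.01,0.04,0,0,0],[0.09,0.01,0.05,0,0,0],[0.08,0.01,0.04,0,0,0],[0.09,0.01,0.04,0,0,0],[0.08,0.01,0.05,0,0,0],[0.08,0.01,0.04,0.01,0,0.01]]]
a0 0.10128812324045904 max [0.09 0.01 0.05 0.01 0.   0.01] end [534.408 -29.399 155.148]
```

>>> move_arm(rows=[[[0.17,0.02,0.08,0,0,0],[0.17,0.02,0.09,0,0,0],[0.17,0.02,0.08,0,0,0],[0.17,0.02,0.09,0,0,0],[0,0,0,0,0,0],[0,0,0,0,0,0],[0,0,0.02,0,0,0],[0,0,0.02,0,0,0]]], gripper=1)

```text
clock: 3.2
position: [534.6, -29.9, 151.6]
tcp_rot: [2.109, 2.328, 0.0]
force: [0.4, -0.7, -0.4]
grip_width: 20.5
```

```bash
python3 - <<'E'
from h import *
st()
E
```

```text
t 3.2 p [534.6 -29.9 151.6] yaw 0.099 z [ 0.  0. -1.] F [ 0.4 -0.7 -0.4] tq [-0.04  0.05  0.02] w 20.5 j [-0.18  0.44  1.85  0.    0.85 -0.28]
```

>>> move_arm(rows=[[[0,0,0,0,0,0],[0,0,0.01,0,0,0],[0,0,0.015,0,0,0],[0,0,0.015,0,0,0],[0,0,0.015,0,0,0],[0,0,0.015,0,0,0],[0,0,0,0,0,0],[0,0,0,0,0,0]]])

```text
clock: 4.2
position: [534.5, -29.4, 144.7]
tcp_rot: [2.108, 2.329, 0.0]
force: [0.4, 0.4, 0.2]
grip_width: 0.3
```

>>> move_arm(rows=[[[0,0,0.005,0,0,0],[0,0,0.005,0,0,0],[0,0,0.005,0,0,0],[0,0,0.005,0,0,0],[0,0,0.005,0,0,0],[0,0,0,0,0,0],[0,0,0,0,0,0],[0,0,0,0,0,0]]])

```text
clock: 5.2
position: [534.5, -29.4, 142.1]
tcp_rot: [2.108, 2.329, 0.0]
force: [0.2, -0.5, -0.9]
grip_width: 0.5
```

>>> move_arm(rows=[[[0,0,0.005,0,0,0],[0,0,0.005,0,0,0],[0,0,0.005,0,0,0],[0,0,0.005,0,0,0],[0,0,0,0,0,0],[0,0,0,0,0,0],[0,0,0,0,0,0],[0,0,0,0,0,0]]])

```text
clock: 6.2
position: [534.5, -29.4, 140.1]
tcp_rot: [-2.108, -2.329, -0.0]
force: [0.1, -0.4, 0.0]
grip_width: 0.7
```

>>> move_arm(rows=[[[0,0,0.005,0,0,0],[0,0,0.005,0,0,0],[0,0,0.005,0,0,0],[0,0,0.005,0,0,0],[0,0,0,0,0,0],[0,0,0,0,0,0],[0,0,0,0,0,0],[0,0,0,0,0,0]]])

```text
clock: 7.2
position: [534.5, -29.4, 138.4]
tcp_rot: [2.108, 2.329, 0.0]
force: [-1.6, -0.2, 6.2]
grip_width: 0.5
```

>>> move_arm(rows=[[[0,0,-0.06,0,0,0],[0,0,0,0,0,0.23],[0,0,0,0,0,0.23],[0,0,0,0,0,0],[0,0,0,0,0,0],[0,0,0,0,0,0],[0,0,0,0,0,0],[0,0,0,0,0,0]]], gripper=-1)

```text
clock: 8.2
position: [534.5, -29.4, 144.1]
tcp_rot: [-2.154, -2.286, -0.0]
force: [0.5, -0.1, 0.4]
grip_width: 74.8
```

>>> move_arm(rows=[[[0,0,0.05,0,0,0],[0,0,0.08,0,0,0],[0,0,0.08,0,0,0],[0,0,0.08,0,0,0],[0,0,0.08,0,0,0],[0,0,0.08,0,0,0],[0,0,0.04,0,0,0],[0,0,0,0,0,0]]])

```text
clock: 9.2
position: [534.4, -29.4, 94.9]
tcp_rot: [-2.154, -2.286, 0.0]
force: [-0.5, 0.5, -0.3]
grip_width: 95.2
```

Now close on the nut.

>>> move_arm(rows=[[[0,0,0,0,0,0],[0,0,0,0,0,0],[0,0,0,0,0,0],[0,0,0,0,0,0],[0,0,0,0,0,0],[0,0,0,0,0,0],[0,0,0,0,0,0],[0,0,0,0,0,0]]], gripper=1)

```text
clock: 10.2
position: [534.0, -29.4, 95.1]
tcp_rot: [-2.154, -2.286, 0.001]
force: [-3.6, -1.5, 2.9]
grip_width: 40.4
```

```bash
python3 - <<'E'
from h import *
st()
E
```

```text
t 10.2 p [534.  -29.4  95.1] yaw 0.0593 z [-0.001  0.    -1.   ] F [-3.6 -1.5  2.9] tq [-0.33  0.85 -0.25] w 40.4 j [-0.18  0.52  1.9   0.    0.72 -0.24]
```

>>> move_arm(rows=[[[-0.0,-0.004,0,0,0,0.4],[0,0,0,0,0,0.5],[0,0,0,0,0,0.5],[0,0,0,0,0,0.5],[0,0,0,0,0,0.5],[0,0,0,0,0,0.5],[0,0,0,0,0,0.3],[0,0,0,0,0,0]]])

```text
clock: 11.2
position: [534.0, -29.4, 95.1]
tcp_rot: [-2.452, -1.964, 0.0]
force: [-3.7, -1.1, 1.8]
grip_width: 40.5
```

```bash
python3 - <<'E'
from h import *
st()
E
```

```text
t 11.2 p [534.  -29.4  95.1] yaw -0.22 z [-0.  0. -1.] F [-3.7 -1.1  1.8] tq [-0.31  0.81  0.01] w 40.5 j [-0.18  0.52  1.9   0.    0.72  0.04]
```

>>> move_arm(rows=[[[0,0,0,0,0,0.4],[0,0,0,0,0,0.4],[0,0,0,0,0,0.4],[0,0,0,0,0,0.4],[0,0,0,0,0,0.4],[0,0,0,0,0,0],[0,0,0,0,0,0],[0,0,0,0,0,0]]])

```text
clock: 12.2
position: [534.0, -29.4, 95.1]
tcp_rot: [-2.613, -1.743, 0.0]
force: [-3.5, -1.5, 1.0]
grip_width: 40.4
```

```bash
python3 - <<'E'
from h import *
st()
E
```

```text
t 12.2 p [534.  -29.4  95.1] yaw -0.3944 z [-0.  0. -1.] F [-3.5 -1.5  1. ] tq [-0.3   0.99 -0.1 ] w 40.4 j [-0.18  0.52  1.9   0.    0.72  0.22]
```

>>> move_arm(rows=[[[0,0,0,0,0,0],[0,0,0,0,0,0],[0,0,0,0,0,0],[0,0,-0.08,0,0,0],[0,0,-0.1,0,0,-0.5],[0,0,-0.1,0,0,-1.0],[0,0,-0.1,0,0,-1.0],[0,0,0,0,0,-1.0]]], gripper=-1)

```text
clock: 13.2
position: [534.6, -29.5, 134.4]
tcp_rot: [2.314, 2.123, 0.002]
force: [0.1, -0.2, -0.1]
grip_width: 95.2
```

>>> move_arm(rows=[[[0,0,0,0,0,-1.0],[0,0,0,0,0,-1.0],[0,0,0,0,0,-0.57],[0,0,0,0,0,0],[0,0,0,0,0,0],[0,0,0,0,0,0],[0,0,0,0,0,0],[0,0,0,0,0,0]]], gripper=1)

```text
clock: 14.2
position: [533.9, -29.5, 133.1]
tcp_rot: [-2.066, -2.366, 0.0]
force: [-1.3, 0.5, 0.1]
grip_width: 22.7
```

```bash
python3 - <<'E'
from h import *
st()
E
```

```text
t 14.2 p [533.9 -29.5 133.1] yaw 0.1353 z [-0.  0. -1.] F [-1.3  0.5  0.1] tq [-0.15  0.27 -0.05] w 22.7 j [-0.18  0.47  1.87 -0.    0.81 -0.31]
```

>>> move_arm(rows=[[[0,-0.003,0,0,0,0],[0,0,0,0,0,0],[0,0,0,0,0,0],[0,0,0,0,0,0],[0,0,0,0,0,0],[0,0,0,0,0,0],[0,0,0,0,0,0],[0,0,0,0,0,0]]])

```text
clock: 15.2
position: [533.9, -29.5, 133.1]
tcp_rot: [2.066, 2.367, 0.0]
force: [2.3, 1.7, -1.1]
grip_width: 22.7
```

```bash
python3 - <<'E'
from h import *
st()
cv2.imwrite("pics/w2.png",ctrl.capture("wrist")); cv2.imwrite("pics/s2.png",ctrl.capture("scene"))
crop("pics/s2.png","pics/s2c.png",200,100,100,75,8)
E
```

```text
t 15.2 p [533.9 -29.5 133.1] yaw 0.1354 z [ 0.  0. -1.] F [ 2.3  1.7 -1.1] tq [ 0.07 -0.4  -0.02] w 22.7 j [-0.18  0.47  1.87  0.    0.81 -0.31]
```

View pics/s2c.png

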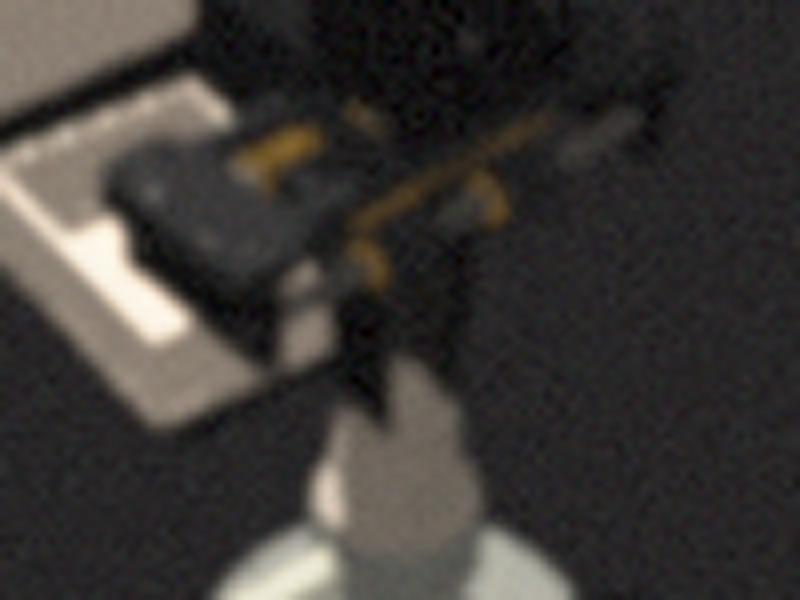

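View pics/w2.png

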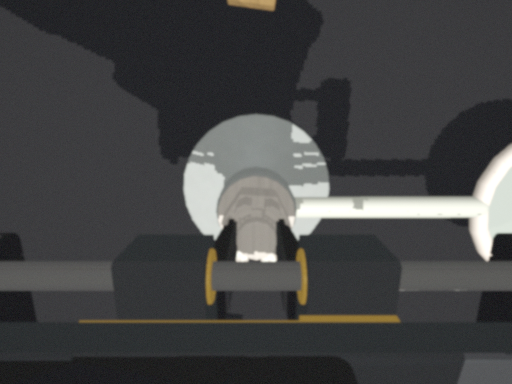

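```bash
python3 - <<'E'
from h import *
im=cv2.imread("pics/w2.png");g=cv2.cvtColor(im,cv2.COLOR_BGR2GRAY)[165:265,207:307].astype(np.float32)
g=cv2.GaussianBlur(g,(0,0),0.6);g=np.clip(128+(g-140)*3.5,0,255).astype(np.uint8)
cv2.imwrite("pics/c7.png",cv2.resize(g,(600,600),interpolation=cv2.INTER_CUBIC))
E
```

View pics/c7.png

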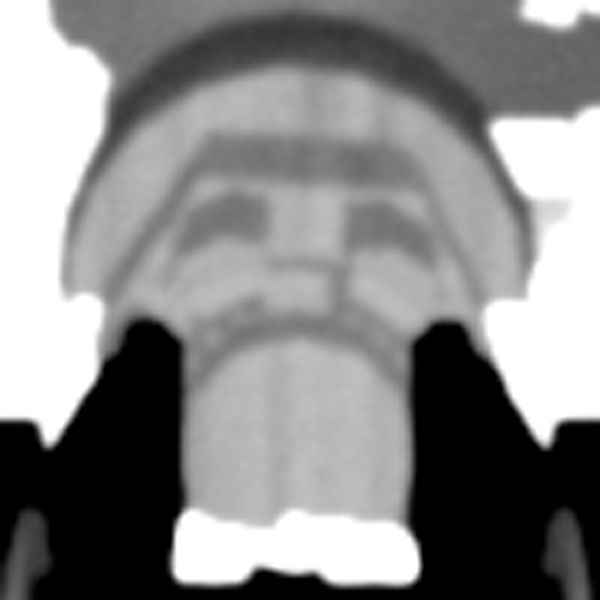

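```bash
cat > ov.py <<'E'
from h import *
def overlay(src,dst,x0,y0,w,h,s,model,c,q,a=0.1354,top=138.4,k=140,gain=3.5,lines=True):
    im=cv2.imread(src);g=cv2.cvtColor(im,cv2.COLOR_BGR2GRAY)[y0:y0+h,x0:x0+w].astype(np.float32)
    g=cv2.GaussianBlur(g,(0,0),0.6);g=np.clip(128+(g-k)*gain,0,255).astype(np.uint8)
    g=cv2.cvtColor(cv2.resize(g,None,fx=s,fy=s,interpolation=cv2.INTER_CUBIC),cv2.COLOR_GRAY2BGR)
    def P(pts,z,col):
        pts=np.array(pts,float);uv=proj("wrist",np.c_[pts+c,np.full(len(pts),z)],model)
        uv=((uv+.5-[x0,y0])*s).astype(int);cv2.polylines(g,[uv.reshape(-1,1,2)],False,col,1,cv2.LINE_AA)
    n0=a+np.pi/2-q
    e=lambda t,r:(r*np.cos(t),r*np.sin(t))
    for z,col in((top-26,(0,0,255)),(top-48,(255,0,255))): P([e(n0+np.pi/6+i*np.pi/3,20/np.cos(np.pi/6)) for i in range(7)],z,col)
    for i in range(6):
        t=n0+i*np.pi/3;u=np.array(e(t,1));v=np.array([-u[1],u[0]])
        for sg in(-4,4): P([u*12+v*sg,u*17.5+v*sg],top-8,(0,255,0))
    P([e(t,12) for t in np.linspace(0,6.283,60)],top,(255,200,0))
    P([e(t,28) for t in np.linspace(0,6.283,60)],top-48,(0,200,255))
    cv2.imwrite(dst,g)
E
python3 - <<'E'
from ov import *
m=ctrl.camera_model("wrist")
import pickle;pickle.dump(m,open("m2.pkl","wb"))
for i,q in enumerate((0.0,0.06)): overlay("pics/w2.png",f"pics/o{i}.png",207,165,100,70,5,m,np.array([533.9,-29.5]),q)
a=cv2.imread("pics/o0.png");b=cv2.imread("pics/o1.png");cv2.imwrite("pics/o.png",np.hstack([a,b])[:, :])
a=np.vstack([a,b])[:,:];cv2.imwrite("pics/o.png",cv2.resize(a,(428,600)))
E
```

```text
(no output)
```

View pics/o0.png

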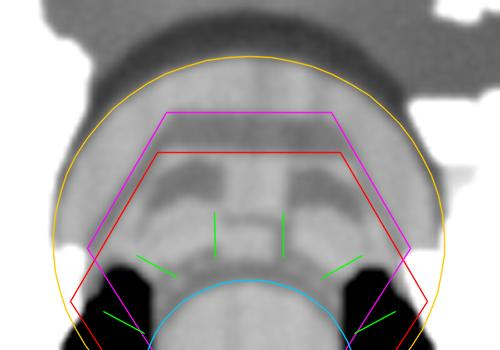

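View pics/o1.png

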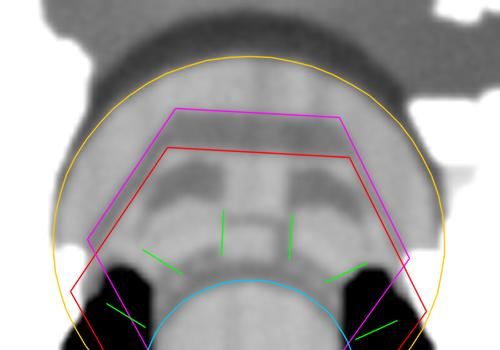

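```bash
python3 - <<'E'
from h import *
import pickle;m=pickle.load(open("m2.pkl","rb"))
g=cv2.GaussianBlur(cv2.cvtColor(cv2.imread("pics/w2.png"),cv2.COLOR_BGR2GRAY).astype(np.float32),(0,0),1.0)
# band upper edge (hex bottom vs washer): most negative row-gradient ~187; lower edge: positive ~195
up=[];lo=[]
def sub(d,i):
    return i+(d[i-1]-d[i+1])/(2*(d[i-1]-2*d[i]+d[i+1]))
for c in range(244,274):
    col=g[182:202,c];d=np.gradient(col)
    i=np.clip(np.argmin(d[2:10])+2,1,18);j=np.clip(np.argmax(d[6:16])+6,1,18)
    up.append((c,182+sub(d,i)));lo.append((c,182+sub(d,j)))
for nm,pts,z in(("up",up,90.4),("lo",lo,112.4)):
    pts=np.array(pts);W=np.array([atz("wrist",p,z,m) for p in pts])
    vx,vy,_,_=cv2.fitLine(W[:,:2].astype(np.float32),cv2.DIST_HUBER,0,0.01,0.01).ravel()
    t=np.arctan2(vy,vx);t=(t+np.pi/2)%np.pi-np.pi/2
    print(nm,"edge angle",t,np.ptp(pts[:,1]),pts[::6,1].round(2))
# boom edges
T=[];B=[]
for c in range(365,455,3):
    d=np.gradient(g[190:225,c]);i=np.argmax(d);j=np.argmin(d);T.append((c,190+sub(d,i)));B.append((c,190+sub(d,j)))
for pts in(T,B):
    W=np.array([atz("wrist",p,71.4,m) for p in pts]);vx,vy,_,_=cv2.fitLine(W[:,:2].astype(np.float32),cv2.DIST_HUBER,0,0.01,0.01).ravel()
    print("boom",np.arctan(vy/vx),np.array(pts)[::8].round(1).tolist())
E
```

```text
up edge angle 0.069541335 2.36693147290498 [186.64 186.93 187.13 187.63 188.06]
lo edge angle 0.06624639 2.2317329794168472 [193.68 194.02 195.08 195.31 195.16]
boom 0.1391308 [[365.0, 196.0], [389.0, 196.2], [413.0, 196.2], [437.0, 196.0]]
boom 0.13643381 [[365.0, 217.7], [389.0, 217.7], [413.0, 217.6], [437.0, 217.7]]
```

>>> move_arm(rows=[[[0,0,0,0,0,0],[0,0,0,0,0,0],[0,0,0,0,0,0.9],[0,0,0,0,0,0.9],[0,0,0,0,0,0.9],[0,0,0,0,0,0.9],[0,0,0,0,0,0.9],[0,0,0,0,0,1.0]]], gripper=-1)

```text
clock: 16.3
position: [533.5, -29.5, 133.1]
tcp_rot: [-2.572, -1.804, 0.001]
force: [0.8, 0.4, 0.3]
grip_width: 93.5
```

>>> move_arm(rows=[[[0,0,0.08,0,0,0],[0,0,0.1,0,0,0],[0,0,0.1,0,0,0],[0,0,0.08,0,0,0],[0,0,0.02,0,0,0],[0,0,0,0,0,0],[0,0,0,0,0,0],[0,0,0,0,0,0]]])

```text
clock: 17.3
position: [533.9, -29.5, 95.4]
tcp_rot: [2.569, 1.808, 0.001]
force: [0.2, -0.7, -0.3]
grip_width: 95.0
```

```bash
python3 - <<'E'
from h import *
st()
E
```

```text
t 17.3 p [533.9 -29.5  95.4] yaw -0.3445 z [ 0.001 -0.    -1.   ] F [ 0.2 -0.7 -0.3] tq [-0.06  0.12  0.04] w 95.0 j [-0.18  0.52  1.9   0.    0.72  0.17]
```

>>> move_arm(rows=[[[0,0,0,0,0,0],[0,0,0,0,0,0],[0,0,0,0,0,0],[0,0,0,0,0,0],[0,0,0,0,0,0],[0,0,0,0,0,0],[0,0,0,0,0,0],[0,0,0,0,0,0]]], gripper=1)

```text
clock: 18.3
position: [533.9, -29.5, 95.1]
tcp_rot: [2.569, 1.807, 0.0]
force: [0.7, 0.0, -1.2]
grip_width: 41.2
```

```bash
python3 - <<'E'
from h import *
st()
cv2.imwrite("pics/w3.png",ctrl.capture("wrist"))
crop("pics/w3.png","pics/w3c.png",180,140,160,130,5)
E
```

```text
t 18.3 p [533.9 -29.5  95.1] yaw -0.3448 z [ 0.  0. -1.] F [ 0.7  0.  -1.2] tq [-0.17 -0.13 -0.17] w 41.2 j [-0.18  0.52  1.9   0.    0.72  0.17]
```

View pics/w3c.png

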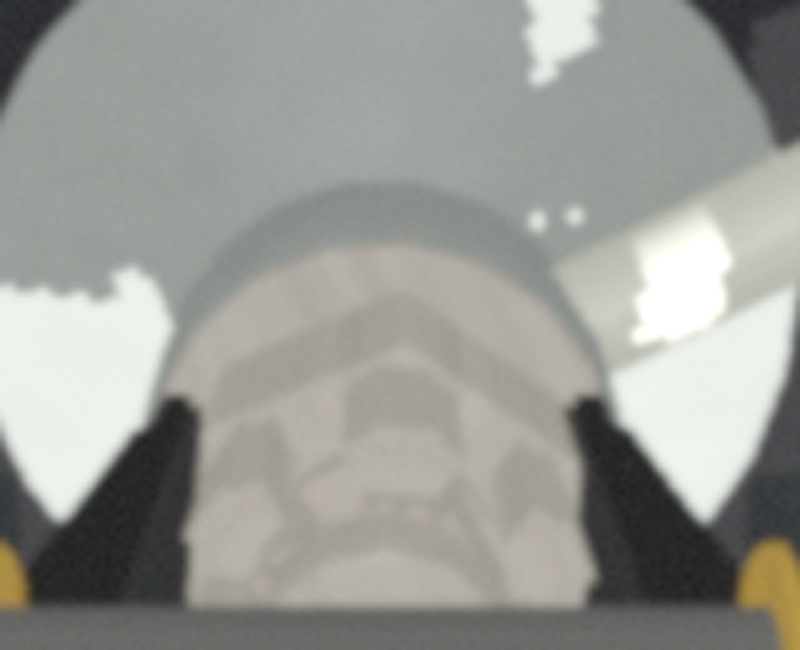

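```bash
python3 - <<'E'
from ov import *
import pickle
m=ctrl.camera_model("wrist");pickle.dump(m,open("m3.pkl","wb"))
for i,q in enumerate((0.0,0.06)): overlay("pics/w3.png",f"pics/o{i}.png",205,180,105,85,7,m,np.array([533.9,-29.5]),q,a=0.138,k=150)
E
```

```text
(no output)
```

View pics/o0.png

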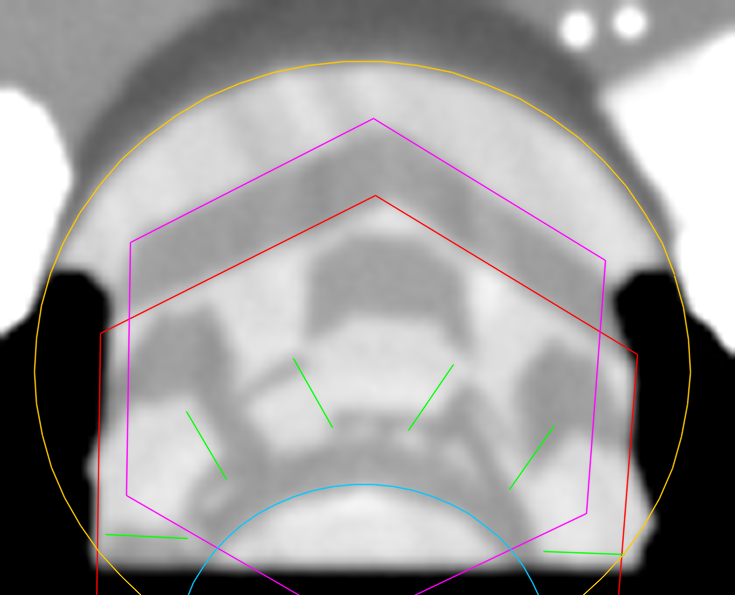

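View pics/o1.png

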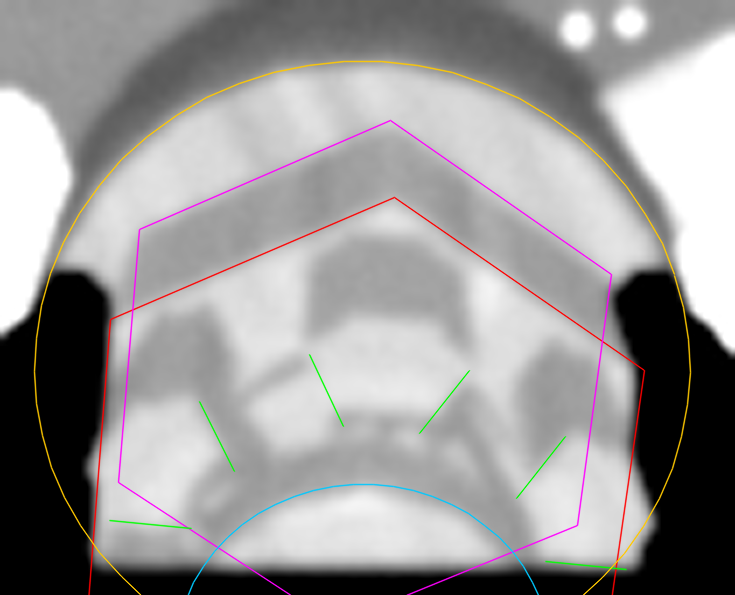

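>>> move_arm(rows=[[[0,0,0,0,0,-0.25],[0,0,0,0,0,-0.25],[0,0,0,0,0,-0.25],[0,0,0,0,0,0],[0,0,0,0,0,0],[0,0,0,0,0,0],[0,0,0,0,0,0],[0,0,0,0,0,0]]])

```text
clock: 19.35
position: [533.9, -29.5, 95.1]
tcp_rot: [2.509, 1.891, 0.0]
force: [1.9, -1.1, -2.3]
grip_width: 41.2
```

```bash
python3 - <<'E'
from ov import *
st()
cv2.imwrite("pics/w4.png",ctrl.capture("wrist"))
import pickle
m=ctrl.camera_model("wrist");pickle.dump(m,open("m4.pkl","wb"))
for i,q in enumerate((0.0,0.06)): overlay("pics/w4.png",f"pics/p{i}.png",205,180,105,85,7,m,np.array([533.9,-29.5]),q,a=0.138,k=150)
E
```

```text
t 19.35 p [533.9 -29.5  95.1] yaw -0.279 z [ 0.  0. -1.] F [ 1.9 -1.1 -2.3] tq [-0.3  -0.48 -0.04] w 41.2 j [-0.18  0.52  1.9   0.    0.72  0.1 ]
```

View pics/p0.png

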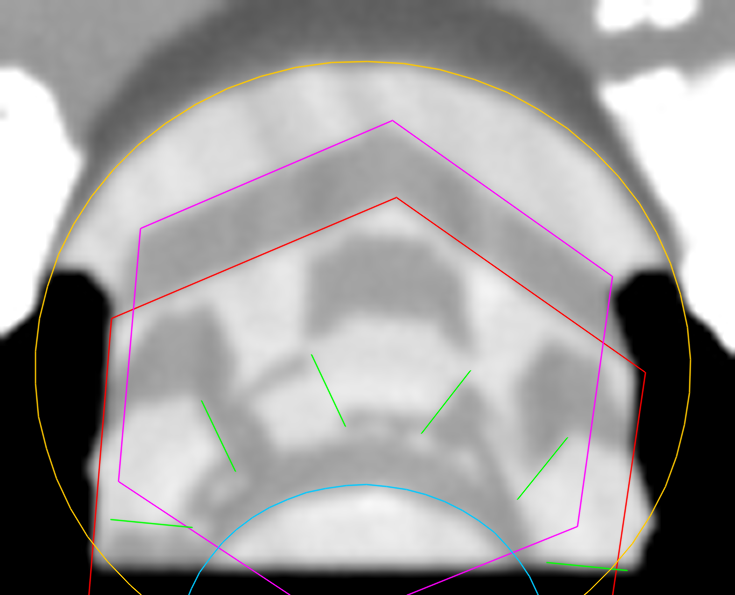

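View pics/p1.png

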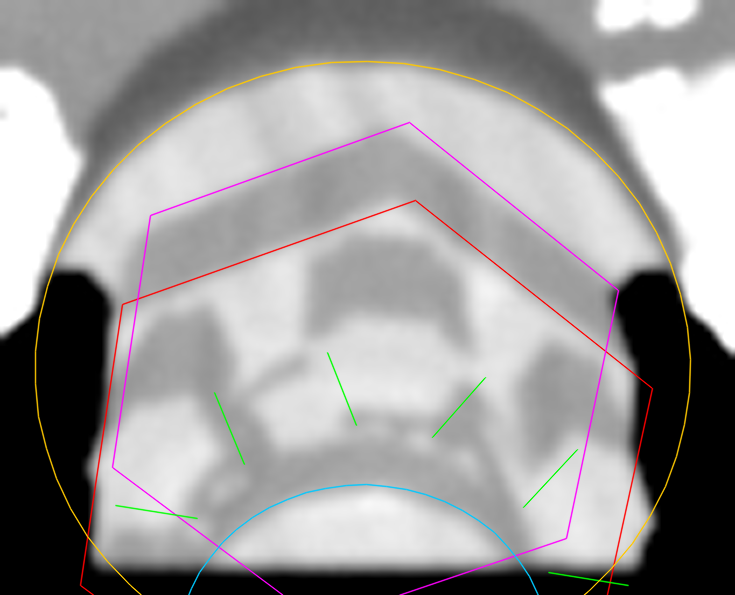

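>>> move_arm(rows=[[[0,0,0,0,0,0],[0,0,0,0,0,0],[0,0,0,0,0,0],[0,0,0,0,0,0],[0,0,-0.1,0,0,0],[0,0,-0.15,0,0,0],[0,0,-0.2,0,0,0],[0,0,-0.15,0,0,0]]], gripper=-1)

```text
clock: 20.4
position: [534.1, -29.5, 156.9]
tcp_rot: [2.508, 1.89, 0.002]
force: [0.1, 0.2, -0.2]
grip_width: 94.7
```

```bash
python3 - <<'E'
from h import *
st(); plan([505,140,155],0.015,7)
E
```

```text
t 20.4 p [534.1 -29.5 156.9] yaw -0.2791 z [ 0.001 -0.    -1.   ] F [ 0.1  0.2 -0.2] tq [-0.1   0.03  0.03] w 94.7 j [-0.18  0.43  1.85  0.    0.86  0.1 ]
[[[0.22,-0.11,0,0,-0,-0.48],[0.23,-0.09,0.01,0,-0,-0.48],[0.23,-0.09,-0,0,-0,-0.48],[0.23,-0.08,0,0,-0,-0.48],[0.24,-0.07,0,0,-0,-0.48],[0.23,-0.06,0.01,0,-0,-0.48],[0.25,-0.04,-0,0.02,0,-0.49],[0,0,0,0,0,0]]]
a0 -0.27906476318382983 max [0.25 0.11 0.01 0.02 0.   0.49] end [505.47055303 140.46761738 154.8086531 ]
```

>>> move_arm(rows=[[[0.22,-0.11,0,0,0,-0.48],[0.23,-0.09,0,0,0,-0.48],[0.23,-0.09,0,0,0,-0.48],[0.23,-0.08,0,0,0,-0.48],[0.24,-0.07,0,0,0,-0.48],[0.23,-0.06,0,0,0,-0.48],[0.25,-0.04,0,0,0,-0.49],[0,0,0,0,0,0]]])

```text
clock: 21.4
position: [505.1, 141.6, 155.8]
tcp_rot: [2.202, 2.24, 0.001]
force: [0.5, -0.1, 0.3]
grip_width: 95.1
```

```bash
python3 - <<'E'
from ov import *
st()
cv2.imwrite("pics/w5.png",ctrl.capture("wrist"));cv2.imwrite("pics/t5.png",ctrl.capture("top"))
import pickle
m=ctrl.camera_model("wrist");pickle.dump(m,open("m5.pkl","wb"))
E
```

```text
t 21.4 p [505.1 141.6 155.8] yaw 0.017 z [ 0.001  0.    -1.   ] F [ 0.5 -0.1  0.3] tq [-0.1   0.07 -0.02] w 95.1 j [0.15 0.42 1.87 0.   0.85 0.13]
```

View pics/w5.png

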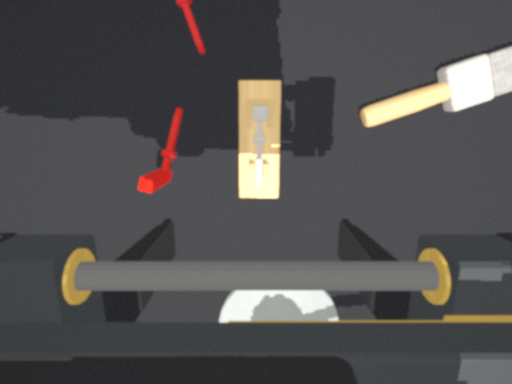

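```bash
python3 - <<'E'
from h import *
crop("pics/w5.png","pics/c8.png",215,70,90,135,5)
E
```

```text
(no output)
```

View pics/c8.png

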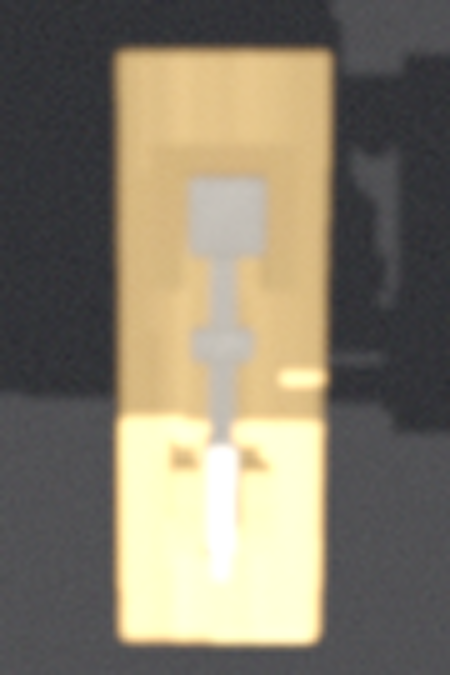

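```bash
python3 - <<'E'
from h import *
import pickle;m=pickle.load(open("m5.pkl","rb"));np.set_printoptions(precision=2,suppress=True)
px=lambda x,y:(215+x/5-.4,70+y/5-.4)
h=atz("wrist",px(227.5,217),76,m);print("handle",h,atz("wrist",px(227.5,217),12,m))
s=atz("wrist",px(223,343),26,m);t=atz("wrist",px(221.5,578),22,m);print(s,t)
for a,b in((h,t),(s,t),(h,s)): d=b-a;print("yaw",np.arctan2(d[1],d[0])+np.pi/2,np.hypot(d[0],d[1]))
for P in((116,55),(119,640),(333,55),(323,640)): print("cr",atz("wrist",px(*P),20,m))
print("handle in top",atz("top",(216,229.5),76))
plan([h[0],h[1],90],0.017,6)
E
```

```text
handle [507.18 210.53  76.  ] [508.   210.68  12.  ]
[507.4  187.54  26.  ] [507.97 141.02  22.  ]
yaw 0.011355119759394627 69.51797021082447
yaw 0.012302742287540136 46.52610031174161
yaw 0.00943752539679954 22.991933061620696
cr [486.76 239.32  20.  ]
cr [487.46 127.37  20.  ]
cr [526.86 239.94  20.  ]
cr [528.79 128.    20.  ]
handle in top [503.98 213.71  76.  ]
[[[0.12,0,0.11,0,-0,-0],[0.11,0.01,0.11,0,-0,-0],[0.12,0,0.11,0,-0,-0],[0.12,0.01,0.11,0,-0,-0],[0.12,0,0.11,0,-0,-0],[0.11,0.01,0.11,0.01,-0,-0.02],[0,0,0,0,0,0],[0,0,0,0,0,0]]]
a0 0.01482844750771547 max [0.12 0.01 0.11 0.01 0.   0.02] end [507.3  210.32  89.57]
```

>>> move_arm(rows=[[[0.15,0.01,0.1,0,0,0.06],[0.15,0,0.11,0,0,0],[0.15,0.01,0.11,0,0,0],[0.15,0,0.11,0,0,0],[0.09,0.01,0.11,0,0,0],[0,0,0.11,0,0,0],[0,0,0,0,0,0],[0,0,0,0,0,0]]])

```text
clock: 22.5
position: [507.7, 209.2, 90.4]
tcp_rot: [2.211, 2.232, 0.001]
force: [0.3, 0.2, -0.3]
grip_width: 95.1
```

```bash
python3 - <<'E'
from ov import *
st()
cv2.imwrite("pics/w6.png",ctrl.capture("wrist"))
print(proj("wrist",[[507.2,210.5,76],[507.2,187.5,26]]))
E
```

```text
t 22.5 p [507.7 209.2  90.4] yaw 0.0092 z [ 0.  0. -1.] F [ 0.3  0.2 -0.3] tq [-0.04  0.03  0.01] w 95.1 j [0.27 0.55 1.87 0.   0.73 0.26]
[[255.54386782 226.26463412]
 [255.34373603 231.62402402]]
```

View pics/w6.png

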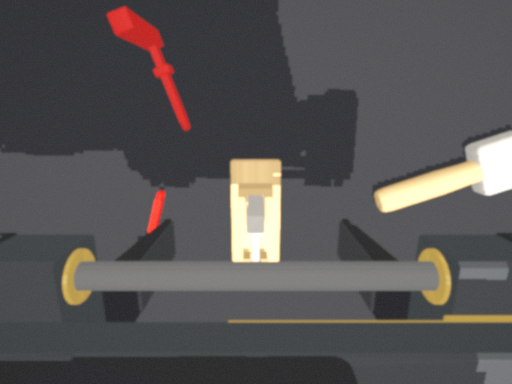

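>>> move_arm(rows=[[[0.013,0,0.06,0,0,0],[0,0,0.1,0,0,0],[0,0,0.1,0,0,0],[0,0,0.1,0,0,0],[0,0,0.06,0,0,0],[0,0,0.03,0,0,0],[0,0,0,0,0,0],[0,0,0,0,0,0]]])

```text
clock: 23.55
position: [507.6, 210.9, 45.4]
tcp_rot: [2.21, 2.232, 0.001]
force: [-0.4, -0.4, 0.7]
grip_width: 94.9
```

>>> move_arm(rows=[[[0,0,0,0,0,0],[0,0,0,0,0,0],[0,0,0,0,0,0],[0,0,0,0,0,0],[0,0,0,0,0,0],[0,0,0,0,0,0],[0,0,0,0,0,0],[0,0,0,0,0,0]]], gripper=1)

```text
clock: 24.55
position: [507.5, 210.8, 45.1]
tcp_rot: [-2.211, -2.232, -0.0]
force: [-0.1, 0.2, 0.4]
grip_width: 20.5
```

```bash
python3 - <<'E'
from ov import *
st()
E
```

```text
t 24.55 p [507.5 210.8  45.1] yaw 0.0098 z [ 0.  0. -1.] F [-0.1  0.2  0.4] tq [-0.11  0.08  0.  ] w 20.5 j [0.27 0.62 1.9  0.   0.63 0.26]
```

>>> move_arm(rows=[[[0,0,0,0,0,0],[0,0,0,0,0,0],[0,0,0,0,0,0],[0,0,0,0,0,0],[0,0,0,0,0,0],[0,0,-0.02,0,0,0],[0,0,-0.05,0,0,0],[0,0,0,0,0,0]]])

```text
clock: 25.55
position: [507.7, 210.9, 52.6]
tcp_rot: [2.21, 2.232, 0.001]
force: [-0.3, -0.3, 0.2]
grip_width: 11.9
```

```bash
python3 - <<'E'
from ov import *
st()
E
```

```text
t 25.55 p [507.7 210.9  52.6] yaw 0.0098 z [ 0.001  0.    -1.   ] F [-0.3 -0.3  0.2] tq [-0.08  0.03  0.  ] w 11.9 j [0.27 0.61 1.89 0.   0.64 0.26]
```

```bash
python3 - <<'E'
from ov import *
s=ctrl.state()["position"]
plan([517.4,89.4,147.5],0.138,12)
E
```

```text
[[[-0.1,0.01,-0.08,0,-0,-0.12],[-0.1,0,-0.08,0,-0,-0.12],[-0.1,0.01,-0.08,0,-0,-0.12],[-0.11,0,-0.08,0,-0,-0.12],[-0.1,0.01,-0.08,0,-0,-0.12],[-0.1,-0,-0.07,0,-0,-0.12],[-0.1,-0,-0.08,0,-0,-0.12],[-0.1,-0,-0.08,0,-0,-0.12]]]
[[[-0.1,-0,-0.08,0,-0,-0.12],[-0.1,-0.01,-0.08,0,-0,-0.12],[-0.11,0,-0.08,0,-0,-0.12],[-0.1,-0,-0.08,0.01,-0,-0.15],[0,0,0,0,0,0],[0,0,0,0,0,0],[0,0,0,0,0,0],[0,0,0,0,0,0]]]
a0 0.009803955958374055 max [0.11 0.01 0.08 0.01 0.   0.15] end [517.82915579  89.22805836 147.59591753]
```

>>> move_arm(rows=[[[0,0,-0.12,0,0,0],[0,0,-0.2,0,0,0],[0,0,-0.2,0,0,0],[-0.1,0.01,-0.2,0,0,-0.2],[-0.15,0.01,-0.15,0,0,-0.25],[-0.2,0,-0.08,0,0,-0.25],[-0.2,0,0,0,0,-0.25],[-0.2,0,0,0,0,-0.25]]])

```text
clock: 26.55
position: [514.2, 125.4, 148.1]
tcp_rot: [2.089, 2.345, 0.001]
force: [1.2, 0.4, -1.3]
grip_width: 11.8
```

```bash
python3 - <<'E'
from ov import *
st();plan([517.4,89.4,147.5],0.138,5)
E
```

```text
t 26.55 p [514.2 125.4 148.1] yaw 0.1153 z [ 0.001  0.    -1.   ] F [ 1.2  0.4 -1.3] tq [-0.08  0.02  0.02] w 11.8 j [ 0.11  0.44  1.87  0.    0.83 -0.  ]
[[[-0.07,-0,0,0,-0,-0.05],[-0.07,-0,0,0,-0,-0.05],[-0.08,-0.01,0,0,-0,-0.05],[-0.07,0,0,0,-0,-0.05],[-0.07,-0,0.01,0.01,-0,-0.06],[0,0,0,0,0,0],[0,0,0,0,0,0],[0,0,0,0,0,0]]]
a0 0.11529888315911475 max [0.08 0.01 0.01 0.01 0.   0.06] end [517.67119206  89.5868155  147.05181896]
```

>>> move_arm(rows=[[[-0.07,0,0,0,0,-0.05],[-0.08,0,0,0,0,-0.05],[-0.08,0,0,0,0,-0.05],[-0.07,0,0,0,0,-0.05],[0,0,0,0,0,-0.05],[0,0,0,0,0,0],[0,0,0,0,0,0],[0,0,0,0,0,0]]])

```text
clock: 27.55
position: [517.8, 96.4, 147.1]
tcp_rot: [-2.065, -2.368, -0.0]
force: [0.8, 0.2, -0.6]
grip_width: 12.0
```

```bash
python3 - <<'E'
from ov import *
st()
s=ctrl.state();p=s["position"];print("lat",p[0]*.9905+p[1]*.1376-524.77,"D",np.dot(p[:2]-[533.9,-29.5],[-.1376,.9905]))
cv2.imwrite("pics/w7.png",ctrl.capture("wrist"));cv2.imwrite("pics/s7.png",ctrl.capture("scene"))
crop("pics/s7.png","pics/s7c.png",200,90,160,120,5)
E
```

```text
t 27.55 p [517.8  96.4 147.1] yaw 0.1365 z [ 0.  0. -1.] F [ 0.8  0.2 -0.6] tq [-0.08 -0.01 -0.03] w 12.0 j [ 0.06  0.44  1.87  0.    0.83 -0.08]
lat 1.374646968528623 D 126.96224490089307
```

View pics/s7c.png

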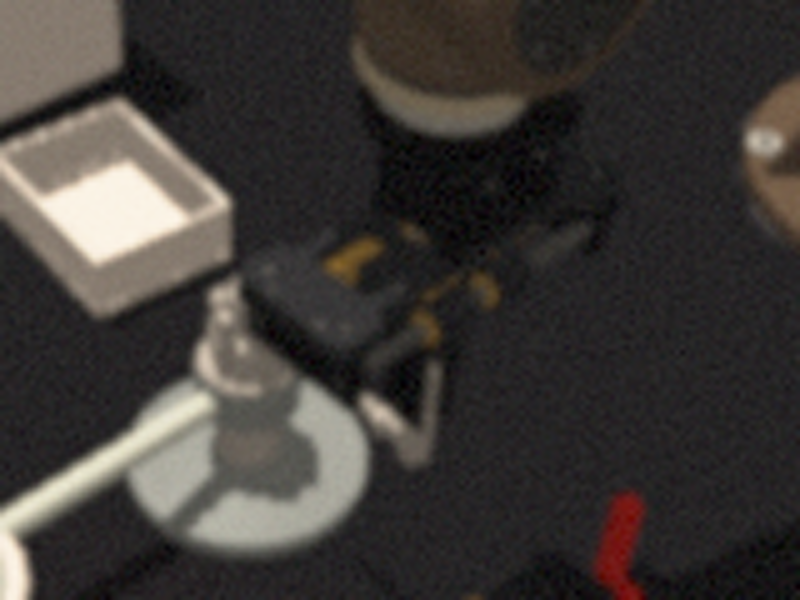

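View pics/w7.png

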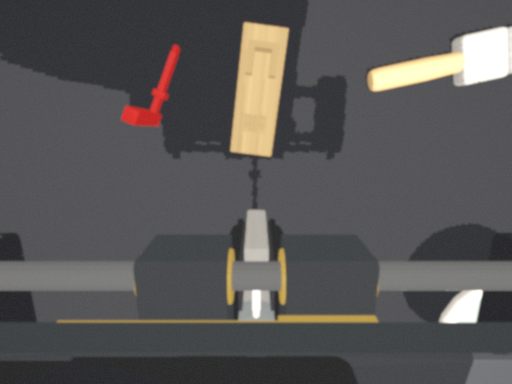

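>>> move_arm(rows=[[[-0.05,-0.014,-0.004,0,0,-0.02],[-0.07,0,0,0,0,0],[-0.07,0,0,0,0,0],[-0.05,0,0,0,0,0],[-0.03,0,0,0,0,0],[0,0,0,0,0,0],[0,0,0,0,0,0],[0,0,0,0,0,0]]])

```text
clock: 28.65
position: [520.1, 69.5, 147.5]
tcp_rot: [-2.063, -2.37, -0.0]
force: [0.1, -0.4, -1.0]
grip_width: 11.3
```

```bash
cat >> h.py <<'E'
def lat():
    st();p=ctrl.state()["position"];print("lat",round(p[0]*.9905+p[1]*.1376-524.77,2),"D",round(np.dot(p[:2]-[533.9,-29.5],[-.1376,.9905]),2),"z",round(p[2],2))
E
python3 -c "
from h import *
lat()"
```

```text
t 28.65 p [520.1  69.5 147.5] yaw 0.1383 z [-0.  0. -1.] F [ 0.1 -0.4 -1. ] tq [-0.06  0.1   0.03] w 11.3 j [ 0.01  0.43  1.88  0.    0.83 -0.13]
lat -0.03 D 99.94 z 147.52
```

>>> move_arm(rows=[[[-0.03,0,0,0,0,0],[-0.03,0,0,0,0,0],[-0.03,0,0,0,0,0],[-0.02,0,0,0,0,0],[-0.02,0,0,0,0,0],[-0.02,0,0,0,0,0],[-0.01,0,0,0,0,0],[0,0,0,0,0,0]]])

```text
clock: 29.65
position: [522.3, 53.4, 147.5]
tcp_rot: [-2.063, -2.369, -0.0]
force: [0.3, -0.3, -1.4]
grip_width: 11.8
```

```bash
python3 -c "
from h import *
lat()
cv2.imwrite('pics/s8.png',ctrl.capture('scene'))
crop('pics/s8.png','pics/s8c.png',220,120,80,60,10)"
```

```text
t 29.65 p [522.3  53.4 147.5] yaw 0.138 z [ 0.  0. -1.] F [ 0.3 -0.3 -1.4] tq [0.01 0.03 0.05] w 11.8 j [-0.02  0.43  1.88  0.    0.83 -0.16]
lat -0.04 D 83.74 z 147.52
```

View pics/s8c.png

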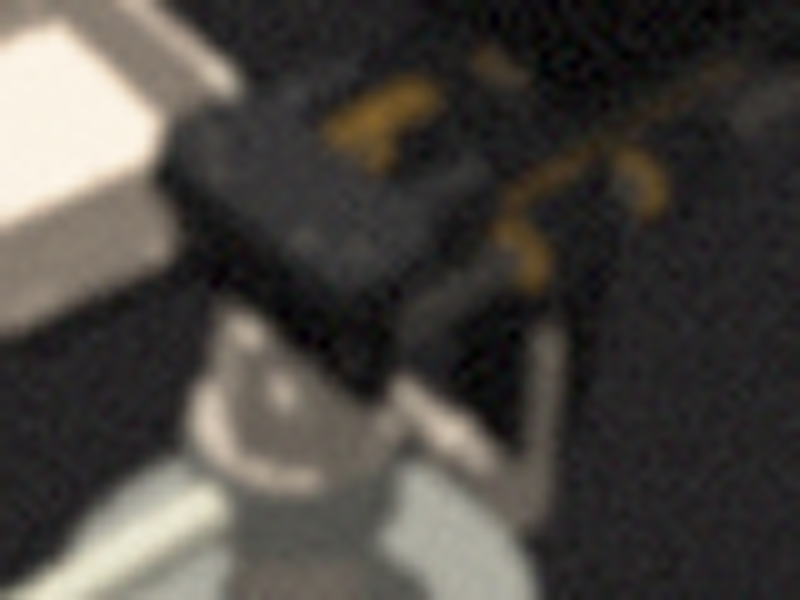

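>>> move_arm(rows=[[[-0.006,0,0,0,0,0],[-0.006,0,0,0,0,0],[-0.006,0,0,0,0,0],[-0.006,0,0,0,0,0],[-0.006,0,0,0,0,0],[-0.005,0,0,0,0,0],[0,0,0,0,0,0],[0,0,0,0,0,0]]])

```text
clock: 30.7
position: [522.8, 50.0, 147.5]
tcp_rot: [-2.063, -2.369, -0.0]
force: [-0.4, -0.1, -1.2]
grip_width: 11.5
```

```bash
python3 -c "
from h import *
lat()"
```

```text
t 30.7 p [522.8  50.  147.5] yaw 0.138 z [-0.  0. -1.] F [-0.4 -0.1 -1.2] tq [-0.08 -0.   -0.01] w 11.5 j [-0.03  0.43  1.88  0.    0.83 -0.17]
lat -0.03 D 80.28 z 147.52
```

Tip should be about 1.5 mm inside the hole with no contact force; continue.

>>> move_arm(rows=[[[-0.007,0,0,0,0,0],[-0.007,0,0,0,0,0],[-0.007,0,0,0,0,0],[-0.007,0,0,0,0,0],[-0.007,0,0,0,0,0],[-0.007,0,0,0,0,0],[-0.008,0,0,0,0,0],[0,0,0,0,0,0]]])

```text
clock: 31.7
position: [523.5, 45.0, 147.5]
tcp_rot: [-2.063, -2.369, -0.0]
force: [0.7, 0.2, -0.9]
grip_width: 12.0
```

```bash
python3 -c "
from h import *
lat()"
```

```text
t 31.7 p [523.5  45.  147.5] yaw 0.138 z [ 0.  0. -1.] F [ 0.7  0.2 -0.9] tq [-0.1   0.09 -0.01] w 12.0 j [-0.04  0.44  1.88  0.    0.83 -0.18]
lat -0.03 D 75.24 z 147.53
```

>>> move_arm(rows=[[[-0.015,0,0,0,0,0],[-0.015,0,0,0,0,0],[-0.015,0,0,0,0,0],[-0.015,0,0,0,0,0],[-0.015,0,0,0,0,0],[-0.015,0,0,0,0,0],[-0.01,0,0,0,0,0],[0,0,0,0,0,0]]])

```text
clock: 32.7
position: [524.9, 35.1, 147.5]
tcp_rot: [-2.063, -2.369, -0.0]
force: [-0.7, 0.0, -1.1]
grip_width: 11.9
```

```bash
python3 -c "
from h import *
lat()"
```

```text
t 32.7 p [524.9  35.1 147.5] yaw 0.138 z [ 0.  0. -1.] F [-0.7  0.  -1.1] tq [-0.07  0.04  0.01] w 11.9 j [-0.06  0.44  1.88  0.    0.83 -0.2 ]
lat 0.0 D 65.23 z 147.52
```

>>> move_arm(rows=[[[-0.015,0,0,0,0,0],[-0.015,0,0,0,0,0],[-0.015,0,0,0,0,0],[-0.015,0,0,0,0,0],[-0.015,0,0,0,0,0],[-0.015,0,0,0,0,0],[-0.015,0,0,0,0,0],[0,0,0,0,0,0]]])

```text
clock: 33.7
position: [526.4, 24.7, 147.5]
tcp_rot: [-2.063, -2.369, -0.0]
force: [-0.6, -0.3, -1.0]
grip_width: 11.8
```

```bash
python3 -c "
from h import *
lat()"
```

```text
t 33.7 p [526.4  24.7 147.5] yaw 0.1379 z [ 0.  0. -1.] F [-0.6 -0.3 -1. ] tq [-0.05  0.07  0.  ] w 11.8 j [-0.08  0.44  1.87  0.    0.83 -0.22]
lat -0.01 D 54.68 z 147.51
```

>>> move_arm(rows=[[[-0.01,0,0,0,0,0],[-0.01,0,0,0,0,0],[-0.01,0,0,0,0,0],[-0.01,0,0,0,0,0],[-0.01,0,0,0,0,0],[-0.01,0,0,0,0,0],[0,0,0,0,0,0],[0,0,0,0,0,0]]])

```text
clock: 34.7
position: [527.1, 18.8, 147.5]
tcp_rot: [-2.063, -2.369, -0.0]
force: [0.9, -0.3, -1.2]
grip_width: 12.0
```

>>> move_arm(rows=[[[-0.004,0,0,0,0,0],[-0.004,0,0,0,0,0],[-0.004,0,0,0,0,0],[-0.004,0,0,0,0,0],[0,0,0,0,0,0],[0,0,0,0,0,0],[0,0,0,0,0,0],[0,0,0,0,0,0]]])

```text
clock: 35.7
position: [527.4, 17.3, 147.5]
tcp_rot: [-2.063, -2.369, -0.0]
force: [0.2, 0.2, -0.9]
grip_width: 11.8
```

```bash
python3 -c "
from h import *
lat()"
```

```text
t 35.7 p [527.4  17.3 147.5] yaw 0.1381 z [ 0.  0. -1.] F [ 0.2  0.2 -0.9] tq [-0.06  0.09 -0.03] w 11.8 j [-0.09  0.44  1.87  0.    0.83 -0.23]
lat -0.03 D 47.2 z 147.53
```

>>> move_arm(rows=[[[-0.004,0,0,0,0,0],[-0.003,0,0,0,0,0],[-0.003,0,0,0,0,0],[-0.003,0,0,0,0,0],[0,0,0,0,0,0],[0,0,0,0,0,0],[0,0,0,0,0,0],[0,0,0,0,0,0]]])

```text
clock: 36.7
position: [527.6, 15.9, 147.5]
tcp_rot: [-2.063, -2.369, -0.0]
force: [0.3, 0.6, -0.7]
grip_width: 12.0
```

>>> move_arm(rows=[[[-0.003,0,0,0,0,0],[-0.002,0,0,0,0,0],[-0.002,0,0,0,0,0],[0,0,0,0,0,0],[0,0,0,0,0,0],[0,0,0,0,0,0],[0,0,0,0,0,0],[0,0,0,0,0,0]]])

```text
clock: 37.7
position: [527.7, 15.3, 147.5]
tcp_rot: [-2.063, -2.369, -0.0]
force: [-0.1, 0.3, -1.5]
grip_width: 12.3
```

```bash
python3 -c "
from h import *
lat()
cv2.imwrite('pics/s9.png',ctrl.capture('scene'))
crop('pics/s9.png','pics/s9c.png',220,120,80,60,10)"
```

```text
t 37.7 p [527.7  15.3 147.5] yaw 0.1381 z [ 0.  0. -1.] F [-0.1  0.3 -1.5] tq [-0.04  0.03 -0.01] w 12.3 j [-0.1   0.44  1.87  0.    0.83 -0.23]
lat -0.01 D 45.21 z 147.53
```

View pics/s9c.png

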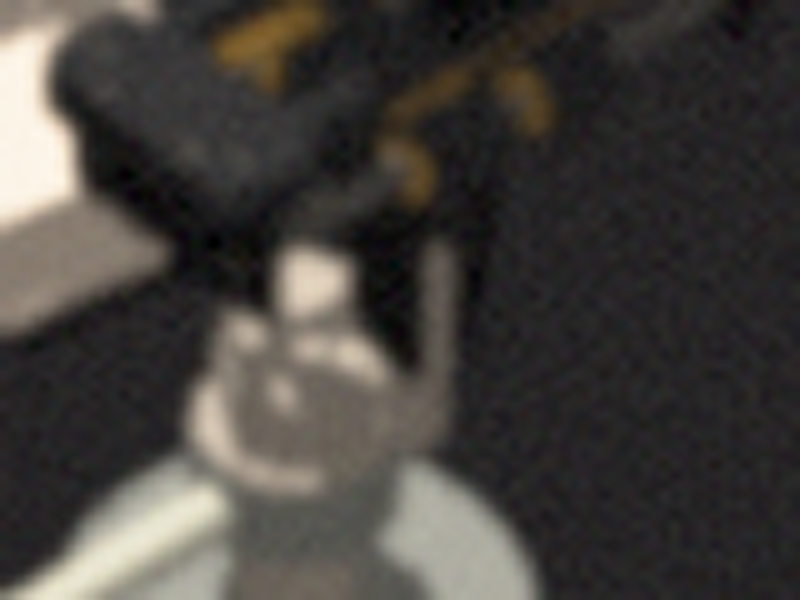

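>>> move_arm(rows=[[[-0.003,0,0,0,0,0],[-0.002,0,0,0,0,0],[-0.002,0,0,0,0,0],[0,0,0,0,0,0],[0,0,0,0,0,0],[0,0,0,0,0,0],[0,0,0,0,0,0],[0,0,0,0,0,0]]])

```text
clock: 38.75
position: [527.7, 14.6, 147.5]
tcp_rot: [-2.063, -2.369, -0.0]
force: [0.1, -0.5, -0.1]
grip_width: 11.8
```

```bash
python3 -c "
from h import *
lat()"
```

```text
t 38.75 p [527.7  14.6 147.5] yaw 0.1381 z [ 0.  0. -1.] F [ 0.1 -0.5 -0.1] tq [-0.07  0.05 -0.05] w 11.8 j [-0.1   0.44  1.87  0.    0.83 -0.24]
lat -0.03 D 44.51 z 147.52
```

>>> move_arm(rows=[[[-0.003,0,0,0,0,0],[-0.002,0,0,0,0,0],[-0.002,0,0,0,0,0],[0,0,0,0,0,0],[0,0,0,0,0,0],[0,0,0,0,0,0],[0,0,0,0,0,0],[0,0,0,0,0,0]]])

```text
clock: 39.75
position: [527.8, 13.9, 147.5]
tcp_rot: [-2.063, -2.369, -0.0]
force: [-0.3, 2.3, -0.7]
grip_width: 12.1
```

```bash
python3 -c "
from h import *
lat()"
```

```text
t 39.75 p [527.8  13.9 147.5] yaw 0.138 z [ 0.  0. -1.] F [-0.3  2.3 -0.7] tq [0.39 0.16 0.03] w 12.1 j [-0.1   0.44  1.87  0.    0.83 -0.24]
lat -0.03 D 43.84 z 147.55
```

>>> move_arm(rows=[[[-0.002,0,0,0,0,0],[0,0,0,0,0,0],[0,0,0,0,0,0],[0,0,0,0,0,0],[0,0,0,0,0,0],[0,0,0,0,0,0],[0,0,0,0,0,0],[0,0,0,0,0,0]]])

```text
clock: 40.75
position: [527.9, 13.8, 147.6]
tcp_rot: [-2.063, -2.369, -0.0]
force: [-1.1, 4.6, 1.3]
grip_width: 12.0
```

```bash
python3 -c "
from h import *
lat()
im=ctrl.capture('wrist');cv2.imwrite('pics/w9.png',im);cv2.imwrite('pics/t9.png',ctrl.capture('top'))"
```

```text
t 40.75 p [527.9  13.8 147.6] yaw 0.138 z [ 0.  0. -1.] F [-1.1  4.6  1.3] tq [0.94 0.22 0.04] w 12.0 j [-0.1   0.44  1.87  0.    0.83 -0.24]
lat -0.03 D 43.68 z 147.56
```

View pics/w9.png

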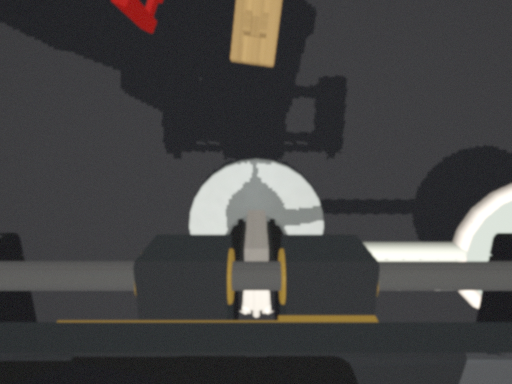

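>>> move_arm(rows=[[[0,0,0.003,0,0,0],[0,0,0.003,0,0,0],[0,0,0,0,0,0],[0,0,0,0,0,0],[0,0,0,0,0,0],[0,0,0,0,0,0],[0,0,0,0,0,0],[0,0,0,0,0,0]]])

```text
clock: 41.85
position: [527.9, 13.8, 147.1]
tcp_rot: [2.063, 2.369, 0.001]
force: [-0.3, 4.2, 1.8]
grip_width: 11.6
```

```bash
python3 -c "
from h import *
lat()"
```

```text
t 41.85 p [527.9  13.8 147.1] yaw 0.138 z [ 0.  0. -1.] F [-0.3  4.2  1.8] tq [1.02 0.29 0.07] w 11.6 j [-0.1   0.44  1.87  0.    0.83 -0.24]
lat 0.03 D 43.68 z 147.06
```

Release: open fully, then lift straight up.

>>> move_arm(rows=[[[0,0,0,0,0,0],[0,0,0,0,0,0],[0,0,0,0,0,0],[0,0,0,0,0,0],[0,0,0,0,0,0],[0,0,0,0,0,0],[0,0,0,0,0,0],[0,0,0,0,0,0]]], gripper=-1)

```text
clock: 42.85
position: [527.9, 13.7, 146.9]
tcp_rot: [-2.063, -2.369, -0.0]
force: [-0.0, -0.2, -1.0]
grip_width: 86.8
```

>>> move_arm(rows=[[[0,0,-0.05,0,0,0],[0,0,-0.1,0,0,0],[0,0,-0.15,0,0,0],[0,0,-0.2,0,0,0],[-0.2,0,-0.2,0,0,0],[-0.3,0,-0.1,0,0,0],[-0.35,0,0,0,0,0],[-0.2,0,0,0,0,0]]])

```text
clock: 43.85
position: [542.5, -91.6, 227.9]
tcp_rot: [2.063, 2.368, 0.001]
force: [-0.1, 1.2, -0.3]
grip_width: 95.2
```

```bash
python3 -c "
from h import *
import pickle
lat()
cv2.imwrite('pics/w10.png',ctrl.capture('wrist'));cv2.imwrite('pics/s10.png',ctrl.capture('scene'))
pickle.dump(ctrl.camera_model('wrist'),open('m10.pkl','wb'))
crop('pics/s10.png','pics/s10c.png',220,120,80,60,10)"
```

```text
t 43.85 p [542.5 -91.6 227.9] yaw 0.1372 z [ 0.001 -0.    -1.   ] F [-0.1  1.2 -0.3] tq [-0.07  0.08  0.01] w 95.2 j [-0.29  0.37  1.73  0.    1.04 -0.42]
lat -0.02 D -62.74 z 227.9
```

View pics/w10.png

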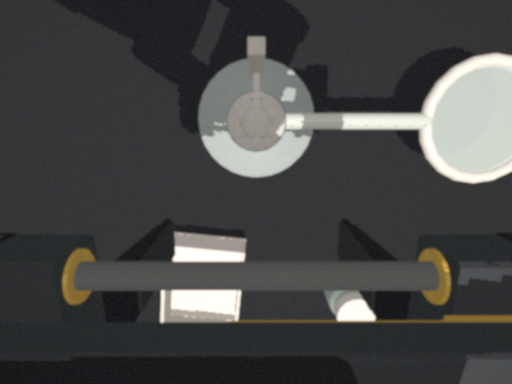

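View pics/s10c.png

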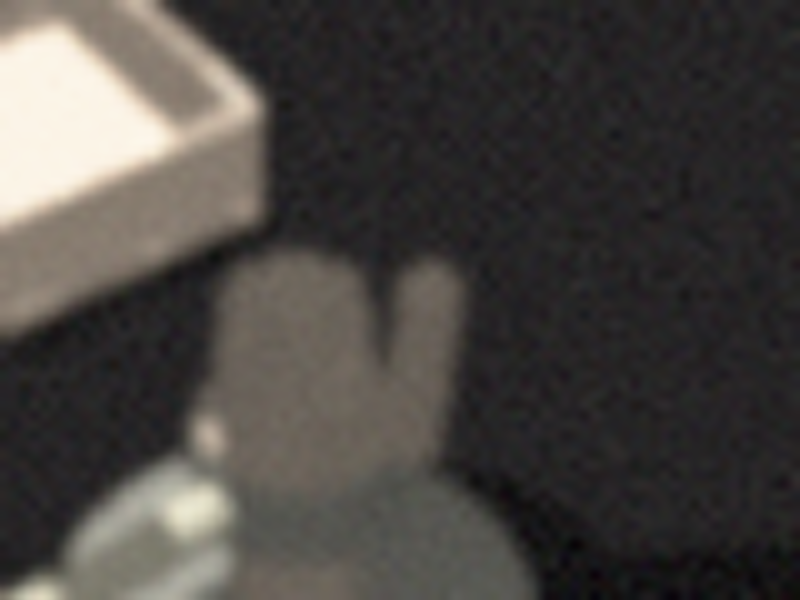

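```bash
python3 - <<'E'
from h import *
im=cv2.imread("pics/w10.png");g=cv2.cvtColor(im,cv2.COLOR_BGR2GRAY)[28:160,205:305].astype(np.float32)
g=np.clip(128+(g-125)*2.5,0,255).astype(np.uint8);cv2.imwrite("pics/c10.png",cv2.resize(g,None,fx=4.5,fy=4.5,interpolation=cv2.INTER_CUBIC))
import pickle;m=pickle.load(open("m10.pkl","rb"))
u=np.array([.1376,-.9905]);c=np.array([533.9,-29.5])
for D,z in((45,178.4),(45,114.4),(26.5,128.4),(0,138.4),(-25,122.4)): print(D,z,(proj("wrist",[*(c-u*D),z],m)[0]-[205,28]+.5)*4.5)
E
```

```text
45 178.4 [232.67809252 115.43655824]
45 114.4 [232.44613752 179.09542484]
26.5 128.4 [232.61999622 276.81207839]
0 138.4 [232.84493563 427.7059302 ]
-25 122.4 [232.93887379 556.8334409 ]
```

View pics/c10.png

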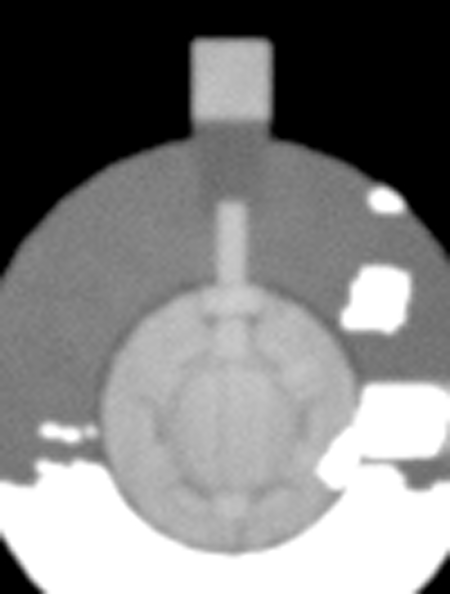

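>>> move_arm(rows=[[[0,0,0,0,0,0],[0,0,0,0,0,0],[0,0,0,0,0,0],[0,0,0,0,0,0],[0,0,0,0,0,0],[0,0,0,0,0,0],[0,0,0,0,0,0],[0,0,0,0,0,0]]])

```text
clock: 44.95
position: [542.3, -90.4, 226.9]
tcp_rot: [-2.063, -2.369, -0.0]
force: [0.2, -0.4, -0.4]
grip_width: 94.9
```

```bash
python3 - <<'E'
from h import *
import pickle
lat()
im=ctrl.capture("wrist");m=ctrl.camera_model("wrist");cv2.imwrite("pics/w11.png",im)
g=cv2.cvtColor(im,cv2.COLOR_BGR2GRAY)[28:160,205:305].astype(np.float32)
g=np.clip(128+(g-125)*2.5,0,255).astype(np.uint8);cv2.imwrite("pics/c11.png",cv2.resize(g,None,fx=4.5,fy=4.5,interpolation=cv2.INTER_CUBIC))
u=np.array([.1376,-.9905]);c=np.array([533.9,-29.5])
for D,z in((39,178.4),(18.5,128.4),(22.5,128.4),(0,138.4)): print(D,z,(proj("wrist",[*(c-u*D),z],m)[0]-[205,28]+.5)*4.5)
E
```

```text
t 44.95 p [542.3 -90.4 226.9] yaw 0.138 z [ 0.  0. -1.] F [ 0.2 -0.4 -0.4] tq [-0.04  0.02 -0.02] w 94.9 j [-0.29  0.37  1.73  0.    1.04 -0.42]
lat -0.04 D -61.45 z 226.9
39 178.4 [233.93609101 169.63053535]
18.5 128.4 [233.51232239 330.36977994]
22.5 128.4 [233.52874632 307.53308246]
0 138.4 [233.48656697 435.48197912]
```

View pics/c11.png

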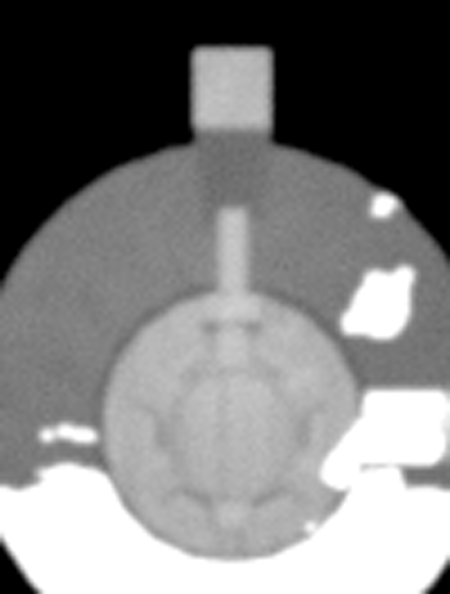

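```bash
python3 -c "
from station import ctrl
print(ctrl.hand_in())"
```

```text
the job is handed in; nothing more can be done
None
```

The nut is at the cross-hole slot and the steel pin is through slot and hole with its shoulder against the crown. I handed the job in at about 45 s; no verdict was reported.

- **Nut:** I gripped it on the flats and turned it clockwise from about -0.45 rad. The wrist picture then showed it about 0.06 rad past the slot, although the jaw angle had said about 0. I turned it back by that much, and the picture overlay then gave about 0.0 rad against the boom's direction.
- **Height and centre:** Touching the spindle top put it at 138.4 mm, so the head sits 22.4 mm above bare height. Gripping the spindle sideways gave its centre for lining up the pin.
- **Pin:** I took the grey pin from the cradle and slid it in with no noticeable force, stopping when the shoulder met the crown at about 4.6 N. That contact came 1.3 mm further in than the nominal position, which is within my uncertainty on the grip and the spindle centre. I then opened the gripper and backed away.
- **Last checks:** Two pictures 1 s apart show the pin not moving and the shoulder edge within about 1 mm of where it should be. The handle leans outward by roughly 0.1 rad because of play in the hole (limit 0.5). The arm touched nothing. I did not measure the tray, jar and brush at the end, but the arm never went near them.

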